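# Pack the loom weights and lock the finds case

## Robot

A 6-joint arm with a two-finger parallel gripper is mounted at the origin on the work surface. World frame = base frame: x ahead of the robot, y to its left, z up, the work surface at z = 0. Lengths are in m, angles in degrees, forces in N, time in s.
With the tool pointing down it reaches from about 0.4 to 0.825 m from the base axis. Payload 7 kg.
Tool frame: the origin (TCP) lies at the centre of the arm's flange, where the gripper is bolted on; the fingertips stand 178 mm ahead of it and the grasp point (between the pads) lies 159 mm ahead of it; z points along the fingers, y is the line along which they close (so a half turn about z gives the same grasp; the last joint's range is limited). The gripper opens to 88 mm and grips with 3 to 60 N. Pads are 19 mm wide; open, the fingers measure 130 mm over their backs; the gripper's body (78 mm by 193 mm) begins 47 mm behind the grasp point.
Start: joints at [-58.379, 20.546, 0.682, 0, -70.136, -16.507], TCP at [0.176, -0.652, 0.405] pointing down, gripper open.
Joint ranges: [-176.03, 176.03], [-82.01, 121.73], [-58.28, 71.71], [-173.87, 95.51], [-174.79, -0.11], [-173.66, 173.66]. Speed limits (degrees/s): [136.94, 136.94, 172.46, 180, 180, 180].

## Interface

Orientations are given as [roll, pitch, yaw] about the fixed x, y, z axes, in that order (R = Rz(yaw) Ry(pitch) Rx(roll)).
In Python, from plant import telemetry, snapshot, workorder, nets gives the robot as it stands.
- The arm moves only by the shell command python3 -m creep 'ROWS'. ROWS is JSON, a list that holds one entry, the list of rows, each a list of 5 numbers: the shift along the tool's x, y, z normalised to -1 to 1, where 1 is 0.2 m, then the turn about the tool's z normalised to -1 to 1, where 1 is pi/2 rad, then the opening, from 0 (shut) to 1 (fully open). In form: [[[x, y, z, spin, hand], ...]]. A call has 1 to 8 rows; each row shifts and turns the commanded pose from where the row before left it, along the tool's axes as they then stand; what a row does not reach is not made up. A row lasts 1/12 s, in which the tool goes at most 41.7 mm and 7.16 degrees, less where a joint would pass 70% of its speed; a pose out of reach is approached as far as the arm can. A call with a number of a shift or a turn outside -1 to 1 is refused whole. A call with a gripper value outside its range is refused whole. The fingers move at their own pace and stop on an object; the grip force is fixed at half the most. Time passes only in rows, so rows that do not move let the fingers close. It gives the time, the measured TCP pose, the force, the opening and the grip force at its end, in the units of the state.
- telemetry.get_obs(): the state, without advancing time (a new reading comes with each control period).
- snapshot(name): name is "side" or "top" or "wrist"; returns a dict with "frame" (480x640x3 uint8, red, green, blue), "fx", "fy", "cx", "cy" (pixels), "k1" (the pictures are not rectified: a ray, as slopes to the right and down, at radius r is drawn at 1 + k1 r^2 times it, then the intrinsics apply), "rvec" (rotation vector, rad) and "tvec" (3), from world to camera coordinates, as OpenCV has them; the wrist camera has in their place "mount" (4x4, takes a point from camera to tool coordinates, whose origin is the TCP and whose axes are the flange's). Camera axes: x right, y down, z forward; pixel columns grow to the right and rows downward; lengths in m; the calibration is good to about 2 mm. A picture is of the moment at which its call begins: read the wrist's pose just before it. There is no depth.
- workorder.close_job(): hands the job in; it is judged then, once.
Trained networks look in a picture, given as the dict that the camera call returned (one of the last four; its "shot" number tells which), for a name from the list of things; names that differ only in an ending like _2 or _b are one class to them, and where a whole thing is asked for, a point or a joint stands for the part that bears it (a point fixed in the world has none). Each returns a list of dicts, best first, with "confidence" (0 to 1); they miss things now and then, are a little off and sometimes report something else, mostly with a low value. They report only what shows in the picture. A call takes as long as a camera call. They do not tell look-alikes from the thing itself.
- nets.find_in(picture, query): "uv" ([column, row] in pixels, amid what is visible of it).
- nets.masks_of(picture, query): "region" (480x640 bool, what is visible of it) and "uv" ([column, row] in pixels, amid what is visible of it).
- nets.landmark_of(picture, query): "uv" ([column, row] in pixels: a listed point, or the origin of a listed thing).
The state is a dict: "clock": time; "joint_pos": joint angles; "qvel": joint speeds; "tau": joint torques, N m; "tool_pos": TCP position; "orientation": TCP orientation; "force": force on the tool from outside, world axes, zero at the start; "moment": the same for the moment, N m; "opening": finger opening in m; "gripper_force": force on a finger pad.
Only numpy, scipy, OpenCV 4.12 (cv2) and the standard library are available. Lean on these libraries where they do the work, as an engineer would, in place of code of your own. Each camera call takes 0.05 s, during which the arm holds its last target. There are 200 camera calls.

## Task

Pack the finds away: turn the clamp knob fully free, slide the hood of the finds case fully open, and put every pyramid-shaped clay loom weight from the table into the case, one to a bay, each resting on its bay's floor. Then slide the hood fully shut and turn the clamp knob clockwise until it is tight, so that the hood is locked. Leave the flat potsherds and everything else on the desk where they are.

Things in the scene. Friction and masses are not known exactly. Their poses are not given: they have to be found in the camera images.
- case: finds case fixed to the table: plywood tray board 255 x 350 mm, 10 mm thick; origin at table level; its y axis is the hood's sliding direction. At its -y half four bays (2 x 2), each 84 mm along the case's x and 63 mm along y, parted and bounded by walls only 8 mm high (tops 18 mm above the table); at its -y end a fixed end board 76 mm high. The +y half is bare and takes the hood when open
- hood (a joint): the clear plastic hood that slides along the tray: 0 = closed over all the bays against the end board, 0.160 m = fully open (slid along the case's +y). 208 mm (x) x 150 mm (y), top 78 mm above the table, open at its -y end; needs about 2 N to slide when the clamp is free
- hood_grip (a point): point to grip the hood: in the aluminium fin handle on its top, 50 mm long along the case's x, 12 mm thick along the sliding direction, rising 34 mm above the hood's top; the point is 22 mm above the hood's top. It moves with the hood
- clamp (a joint): clamp knob on top of the bracket on the hood's front (the case's -x) side; a cam pin below it swings in behind a stop block on the tray's front rail and so locks the closed hood. 0 = free (counter-clockwise end stop), 1.5 rad = fully tight (clockwise, seen from above, end stop). The hood slides past the stop only below about 0.3 rad. Stiffness about 0.12 N m
- clamp_grip (a point): on the clamp knob's vertical axis, at the height to grip its raised bar, 46 mm long, 12 mm thick, its top 10 mm above this point; the bar lies along the case's x at 0 and turns clockwise from above with the joint value. 125 mm in front of the hood's middle; moves with the hood
- bay0 (a point): centre of the floor of one bay of the case (10 mm above the table)
- bay1 (a point): centre of the floor of one bay of the case (10 mm above the table)
- bay2 (a point): centre of the floor of one bay of the case (10 mm above the table)
- bay3 (a point): centre of the floor of one bay of the case (10 mm above the table)
- weight0: pyramid-shaped fired-clay loom weight, terracotta, 46 mm square at the foot tapering to 32 mm at the top, 48 mm tall, a small dark hole through it near the top, about 120 g. Origin at its middle (24 mm above the foot), its z axis from foot to top, x and y square to its sides. Absent in some starts
- weight1: pyramid-shaped fired-clay loom weight, terracotta, 46 mm square at the foot tapering to 32 mm at the top, 48 mm tall, a small dark hole through it near the top, about 120 g. Origin at its middle (24 mm above the foot), its z axis from foot to top, x and y square to its sides. Absent in some starts
- weight2: pyramid-shaped fired-clay loom weight, terracotta, 46 mm square at the foot tapering to 32 mm at the top, 48 mm tall, a small dark hole through it near the top, about 120 g. Origin at its middle (24 mm above the foot), its z axis from foot to top, x and y square to its sides. Absent in some starts
- weight3: pyramid-shaped fired-clay loom weight, terracotta, 46 mm square at the foot tapering to 32 mm at the top, 48 mm tall, a small dark hole through it near the top, about 120 g. Origin at its middle (24 mm above the foot), its z axis from foot to top, x and y square to its sides. Absent in some starts
- sherd0: flat potsherd, 36 mm across, 7 mm thick, lying among the weights; not part of the job
- sherd1: flat potsherd, 36 mm across, 7 mm thick, lying among the weights; not part of the job
- sherd2: flat potsherd, 52 mm across, 7 mm thick; not part of the job
- caliper: caliper, 150 mm long, lying flat; not part of the job
- tape: roll of tape, 90 mm across, 24 mm high; not part of the job
Things that resemble listed ones, but are neither listed nor needed, are in the scene too. What is shaped like the weight0 but green or white is not meant. What is shaped like the weight3 but purple or turquoise is not meant.

How it is judged (in metres and radians):
On the way, in this order (a step that is already met when the one before it is completed fails the run):
1. the clamp is turned free while the hood is still closed (value of joint clamp below 0.3 rad and value of joint hood below 0.02 m), for 0.2 s.
2. the hood is slid fully open (value of joint hood above 0.148 m), for 0.2 s.
3. every loom weight rests in a bay of the case, one to a bay (((horizontal distance between weight0 and bay0 below 0.027 m and z of weight0 in the frame of case below 0.0385 m) or (horizontal distance between weight0 and bay1 below 0.027 m and z of weight0 in the frame of case below 0.0385 m) or (horizontal distance between weight0 and bay2 below 0.027 m and z of weight0 in the frame of case below 0.0385 m) or (horizontal distance between weight0 and bay3 below 0.027 m and z of weight0 in the frame of case below 0.0385 m)) and ((horizontal distance between weight1 and bay0 below 0.027 m and z of weight1 in the frame of case below 0.0385 m) or (horizontal distance between weight1 and bay1 below 0.027 m and z of weight1 in the frame of case below 0.0385 m) or (horizontal distance between weight1 and bay2 below 0.027 m and z of weight1 in the frame of case below 0.0385 m) or (horizontal distance between weight1 and bay3 below 0.027 m and z of weight1 in the frame of case below 0.0385 m)) and ((horizontal distance between weight2 and bay0 below 0.027 m and z of weight2 in the frame of case below 0.0385 m) or (horizontal distance between weight2 and bay1 below 0.027 m and z of weight2 in the frame of case below 0.0385 m) or (horizontal distance between weight2 and bay2 below 0.027 m and z of weight2 in the frame of case below 0.0385 m) or (horizontal distance between weight2 and bay3 below 0.027 m and z of weight2 in the frame of case below 0.0385 m)) and ((horizontal distance between weight3 and bay0 below 0.027 m and z of weight3 in the frame of case below 0.0385 m) or (horizontal distance between weight3 and bay1 below 0.027 m and z of weight3 in the frame of case below 0.0385 m) or (horizontal distance between weight3 and bay2 below 0.027 m and z of weight3 in the frame of case below 0.0385 m) or (horizontal distance between weight3 and bay3 below 0.027 m and z of weight3 in the frame of case below 0.0385 m)) and horizontal distance between each of weight1, weight2, weight3 and weight0 above 0.042 m and horizontal distance between each of weight2, weight3 and weight1 above 0.042 m and horizontal distance between weight3 and weight2 above 0.042 m and contact force between each of weight0, weight1, weight2, weight3 and the fingers below 0.1 N), for 0.3 s.
4. the hood is slid fully shut (value of joint hood below 0.006 m and value of joint clamp below 0.6 rad), for 0.2 s.
5. the clamp is turned tight (value of joint hood below 0.006 m and value of joint clamp above 1.15 rad), for 0.2 s.
At the end, for the whole second after the job is handed in: every loom weight present lies on the floor of a bay (middle within 27 mm of the bay's centre in plan and less than 38.5 mm above the table), no two in one bay (middles over 42 mm apart), hood closed to within 6 mm, clamp knob tight (over 1.15 rad), everything at rest (all of step 5 and ((horizontal distance between weight0 and bay0 below 0.027 m and z of weight0 in the frame of case below 0.0385 m) or (horizontal distance between weight0 and bay1 below 0.027 m and z of weight0 in the frame of case below 0.0385 m) or (horizontal distance between weight0 and bay2 below 0.027 m and z of weight0 in the frame of case below 0.0385 m) or (horizontal distance between weight0 and bay3 below 0.027 m and z of weight0 in the frame of case below 0.0385 m)) and ((horizontal distance between weight1 and bay0 below 0.027 m and z of weight1 in the frame of case below 0.0385 m) or (horizontal distance between weight1 and bay1 below 0.027 m and z of weight1 in the frame of case below 0.0385 m) or (horizontal distance between weight1 and bay2 below 0.027 m and z of weight1 in the frame of case below 0.0385 m) or (horizontal distance between weight1 and bay3 below 0.027 m and z of weight1 in the frame of case below 0.0385 m)) and ((horizontal distance between weight2 and bay0 below 0.027 m and z of weight2 in the frame of case below 0.0385 m) or (horizontal distance between weight2 and bay1 below 0.027 m and z of weight2 in the frame of case below 0.0385 m) or (horizontal distance between weight2 and bay2 below 0.027 m and z of weight2 in the frame of case below 0.0385 m) or (horizontal distance between weight2 and bay3 below 0.027 m and z of weight2 in the frame of case below 0.0385 m)) and ((horizontal distance between weight3 and bay0 below 0.027 m and z of weight3 in the frame of case below 0.0385 m) or (horizontal distance between weight3 and bay1 below 0.027 m and z of weight3 in the frame of case below 0.0385 m) or (horizontal distance between weight3 and bay2 below 0.027 m and z of weight3 in the frame of case below 0.0385 m) or (horizontal distance between weight3 and bay3 below 0.027 m and z of weight3 in the frame of case below 0.0385 m)) and horizontal distance between each of weight1, weight2, weight3 and weight0 above 0.042 m and horizontal distance between each of weight2, weight3 and weight1 above 0.042 m and horizontal distance between weight3 and weight2 above 0.042 m and linear speed of each of weight0, weight1, weight2, weight3 below 0.02 m/s); the robot touches nothing.
It fails at once if the sherd0 is shoved away (distance of sherd0 from where it was at the start of the episode above 0.06 m).
It fails at once if the sherd1 is shoved away (distance of sherd1 from where it was at the start of the episode above 0.06 m).
It fails at once if the sherd2 is shoved away (distance of sherd2 from where it was at the start of the episode above 0.06 m).
It fails at once if the caliper is shoved away (distance of caliper from where it was at the start of the episode above 0.06 m).
It fails at once if the tape is shoved away (distance of tape from where it was at the start of the episode above 0.06 m).
Of weight0, weight1, weight2, weight3 only 2 to 4 are there at a start; the rules pass over those that are not, and their reading is None.
At some moment in a run one of weight0, weight1, weight2, weight3 may be knocked a few centimetres aside while the robot is not near it.
Once in a run the grip may slacken for a moment while it holds something.
It also fails if it takes over 210 s, if anything falls off the work surface, if the arm or the gripper's body presses on something with over 40 N, if the wrist force passes 120 N, or if a joint passes its speed limit or range.

## Working session

There is one attempt and no reset: what is moved stays moved. The work goes in short steps, Python scripts to look and compute and a shell command to move; the robot and the scene stay as the last step left them, time stands still between calls to the robot, and variables do not carry over. Pictures are saved under pics/ and viewed, at most 14 in all, crops included, and the job is handed in when it is done.

```bash
mkdir -p pics; ls; cat > h.py <<'E'
import numpy as np, cv2
from scipy.spatial.transform import Rotation as R
from plant import telemetry, snapshot, workorder, nets
def cam(p, obs=None):
    """returns Rwc (cam->world), C"""
    if 'rvec' in p:
        Rm=cv2.Rodrigues(np.array(p['rvec'],float))[0]; t=np.array(p['tvec'],float).ravel()
        return Rm.T, -Rm.T@t
    M=np.array(p['mount']); Rt=R.from_euler('xyz',obs['orientation'],degrees=True).as_matrix()
    return Rt@M[:3,:3], Rt@M[:3,3]+np.array(obs['tool_pos'])
def ray(p,uv,obs=None):
    K=np.array([[p['fx'],0,p['cx']],[0,p['fy'],p['cy']],[0,0,1.]])
    x=cv2.undistortPoints(np.array([[uv]],float),K,np.array([p['k1'],0,0,0.]))[0,0]
    Rm,C=cam(p,obs); return C,Rm@np.array([x[0],x[1],1])
def at(p,uv,z,obs=None):
    C,d=ray(p,uv,obs); return C+d*(z-C[2])/d[2]
def proj(p,P,obs=None):
    Rm,C=cam(p,obs); x=Rm.T@(np.array(P)-C)
    K=np.array([[p['fx'],0,p['cx']],[0,p['fy'],p['cy']],[0,0,1.]])
    return cv2.projectPoints(x.reshape(1,1,3),np.zeros(3),np.zeros(3),K,np.array([p['k1'],0,0,0.]))[0].ravel()
def save(p,n): cv2.imwrite('pics/'+n,p['frame'][:,:,::-1])
def tri(rays):
    A=np.zeros((3,3));b=np.zeros(3)
    for C,d in rays:
        d=d/np.linalg.norm(d);Q=np.eye(3)-np.outer(d,d);A+=Q;b+=Q@C
    return np.linalg.solve(A,b)
E
python3 - <<'E'
from h import *
o=telemetry.get_obs(); print({k:np.round(v,3) for k,v in o.items()})
T=snapshot('top');S=snapshot('side')
save(T,'t0.png');save(S,'s0.png')
print(cam(T)[1],cam(S)[1])
for q in ['hood_grip','clamp_grip','bay0','bay1','bay2','bay3','case','hood','clamp','weight0','sherd0','sherd2','caliper','tape']:
  for n,p in (('T',T),('S',S)):
    try: print(q,n,[(np.round(d['uv']).astype(int).tolist(),round(d['confidence'],2)) for d in nets.landmark_of(p,q)])
    except Exception as e: print(q,n,e)
E
```

```text
pics
{'clock': np.float64(0.0), 'joint_pos': array([-5.8380e+01,  2.0592e+01,  6.3300e-01, -2.1000e-02, -7.0136e+01,
       -1.6508e+01]), 'qvel': array([-0.072, -0.026, -0.039, -0.122, -0.034,  0.031]), 'tau': array([ 1.0000e-03, -5.8272e+01,  2.9305e+01,  6.9970e+00,  7.0000e-03,
       -0.0000e+00]), 'tool_pos': array([ 0.176, -0.651,  0.404]), 'orientation': array([ 1.79904e+02, -8.00000e-03, -1.64895e+02]), 'force': array([-0.596,  0.742,  0.186]), 'moment': array([-0.004,  0.019,  0.03 ]), 'gripper_force': np.float64(0.0), 'opening': np.float64(0.087)}
[0.30945462 0.01406327 1.0701812 ] [0.46206304 0.88845194 0.80780449]
hood_grip T [([375, 194], 0.93), ([341, 212], 0.23)]
hood_grip S [([280, 210], 0.77)]
clamp_grip T [([380, 253], 0.61)]
clamp_grip S [([317, 172], 0.69), ([332, 208], 0.53)]
bay0 T []
bay0 S [([302, 246], 0.7), ([268, 245], 0.66)]
bay1 T []
bay1 S [([302, 246], 0.7), ([268, 245], 0.66)]
bay2 T []
bay2 S [([302, 246], 0.7), ([268, 245], 0.66)]
bay3 T []
bay3 S [([302, 246], 0.7), ([268, 245], 0.66)]
case T [([190, 236], 0.67), ([340, 214], 0.59)]
case S [([288, 
[... 430 characters left out ...]
 212], 0.76), ([206, 170], 0.65), ([232, 247], 0.59), ([452, 323], 0.58), ([192, 232], 0.55), ([452, 232], 0.37)]
weight0 S [([275, 359], 0.77), ([217, 361], 0.76), ([279, 193], 0.75), ([332, 378], 0.64), ([382, 195], 0.62), ([319, 327], 0.57), ([379, 173], 0.55), ([347, 188], 0.49)]
sherd0 T [([440, 167], 0.79), ([190, 232], 0.7), ([452, 232], 0.68)]
sherd0 S [([300, 376], 0.76), ([258, 202], 0.54), ([312, 199], 0.38)]
sherd2 T [([440, 167], 0.79), ([190, 232], 0.7), ([452, 232], 0.68)]
sherd2 S [([300, 376], 0.76), ([258, 202], 0.54), ([312, 199], 0.38)]
caliper T [([511, 242], 0.95)]
caliper S [([319, 174], 0.79), ([347, 189], 0.71)]
tape T [([134, 241], 0.77)]
tape S [([305, 448], 0.83)]
```

View pics/t0.png

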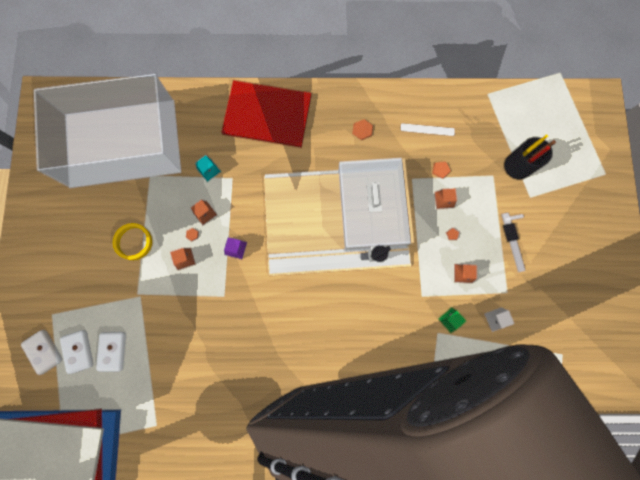

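View pics/s0.png

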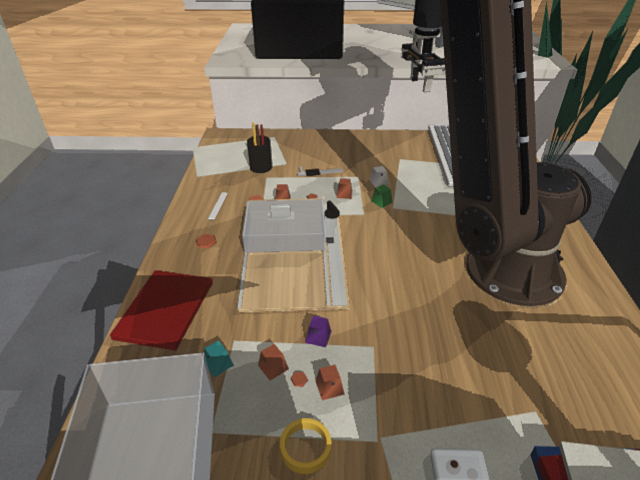

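The top view shows a nearly axis-aligned case with the hood closed at the right and the knob at (380,253). The four terracotta weights are at (204,211), (182,258), (445,198) and (465,273). The purple (235,247), turquoise (207,167), green (452,320) and white (499,318) ones are look-alikes.

```bash
cat >> h.py <<'E'
from scipy.optimize import minimize
def corners(x,y,yaw,z0):
    c,s=np.cos(yaw),np.sin(yaw);P=[]
    for h,z in ((.023,z0),(.016,z0+.048)):
        for a,b in ((1,1),(1,-1),(-1,-1),(-1,1)): P.append([x+c*a*h-s*b*h,y+s*a*h+c*b*h,z])
    return P
def fitw(views,x,y,z0=0.0):
    """views: list of (pic,obs,mask); fit weight pose by silhouette IoU (supersampled)"""
    def cost(v):
        e=0
        for p,o,m in views:
            pts=np.array([proj(p,P,o) for P in corners(v[0],v[1],v[2],z0)])
            im=np.zeros((480,640),np.uint8)
            cv2.fillConvexPoly(im,cv2.convexHull((pts*16).round().astype(np.int32)),255,cv2.LINE_AA,4)
            f=im/255.; e+=1-np.minimum(f,m).sum()/np.maximum(f,m).sum()
        return e
    best=min((minimize(cost,[x,y,a],method='Nelder-Mead',options=dict(initial_simplex=[[x,y,a],[x+.008,y,a],[x,y+.008,a],[x,y,a+.4]],xatol=1e-4,fatol=1e-4)) for a in (0,.52,1.05)),key=lambda r:r.fun)
    v=best.x; return v[0],v[1],np.degrees(v[2])%90,best.fun
E
python3 - <<'E'
from h import *
T=snapshot('top');S=snapshot('side')
print('grip',tri([ray(T,nets.landmark_of(T,'hood_grip')[0]['uv']),ray(S,nets.landmark_of(S,'hood_grip')[0]['uv'])]))
ct=nets.landmark_of(T,'clamp_grip')[0]['uv']
for d in nets.landmark_of(S,'clamp_grip'):
    print('clamp',d['uv'],tri([ray(T,ct),ray(S,d['uv'])]))
for c in [(265,175),(268,274),(411,265),(404,158)]: print('tray',at(T,c,.01)[:2].round(4))
mt=nets.masks_of(T,'weight0')
for d in mt:
    u=d['uv'];P=at(T,u,.024); m=d['region'].astype(float)
    col=np.median(T['frame'][d['region']],axis=0)
    print(np.round(u),col,np.round(d['confidence'],2),int(m.sum()),P[:2].round(3), np.round(fitw([(T,None,m)],P[0],P[1]),3) if m.sum()<900 else '')
for q in ('sherd0','caliper','tape'):
  for d in nets.landmark_of(T,q): print(q,at(T,d['uv'],.004)[:2].round(3),round(d['confidence'],2))
E
```

```text
grip [ 0.59750868 -0.1168047   0.0956143 ]
clamp [333.6, 210.3] [ 0.45940327 -0.12942653  0.08935025]
clamp [266.8, 242.7] [ 0.56492741 -0.14820383 -0.04883632]
tray [0.6717 0.1511]
tray [0.4199 0.1382]
tray [ 0.4417 -0.2113]
tray [ 0.7179 -0.2041]
[465. 274.] [174. 104.  63.] 0.98 399 [ 0.417 -0.338] [ 0.421 -0.341 88.442  0.148]
[202. 214.] [138.5  83.5  56. ] 0.97 340 [0.567 0.303] [ 0.576  0.301 27.764  0.239]
[498. 320.] [129. 120. 114.] 0.87 493 [ 0.31 -0.41] [ 0.311 -0.414 18.291  0.071]
[209. 169.] [ 10.  113.  111.5] 0.76 372 [0.682 0.291] [ 0.688  0.296 43.049  0.171]
[235. 247.] [122.  57. 139.] 0.75 399 [0.484 0.218] [ 0.484  0.221 76.017  0.085]
[181. 257.] [151.  99.  63.] 0.73 421 [0.459 0.347] [ 0.459  0.345 16.286  0.123]
[449. 322.] [ 25. 112.  52.] 0.69 439 [ 0.305 -0.294] [ 0.309 -0.303 43.69   0.084]
[446. 196.] [169. 100.  64.] 0.63 407 [ 0.612 -0.302] [ 0.612 -0.303  6.142  0.125]
sherd0 [0.523 0.337] 0.58
sherd0 [ 0.693 -0.303] 0.55
sherd0 [ 0.523 -0.32 ] 0.51
caliper [ 0.503 -0.472] 0.61
tape [0.503 0.466] 0.81
```

```bash
cat >> h.py <<'E'
def plan(*wps, start=None):
    """wps: (x,y,z of grasp point, yaw, hand). prints row needed per segment: n rows, each row"""
    o=telemetry.get_obs(); cur=np.array(o['tool_pos']) if start is None else np.array(start[:3])+[0,0,.159]
    yaw=o['orientation'][2] if start is None else start[3]
    for w in wps:
        tgt=np.array(w[:3])+[0,0,.159]
        dy=(w[3]-yaw+90)%180-90
        n=int(max(np.ceil(np.linalg.norm(tgt-cur)/.0405),np.ceil(abs(dy)/7.0),1))
        # shift first with constant yaw if turn is also asked: per-row shift in local axes
        step=(tgt-cur)/n; rows=[]
        for i in range(n):
            a=np.radians(yaw+dy*i/n); c,s=np.cos(a),np.sin(a)
            r=[(c*step[0]+s*step[1])/.2,(s*step[0]-c*step[1])/.2,-step[2]/.2,-dy/n/90]
            rows.append([round(float(v),3) for v in r]+[w[4]])
        print(n,'->',w, rows if dy and abs(dy)>2 else rows[0]); cur=tgt;yaw+=dy
E
python3 - <<'E'
from h import *
print(np.round(snapshot('wrist')['mount'],3))
plan((.48,-.12,.30,180,1))
E
```

```text
[[ 0.001 -0.967 -0.253  0.069]
 [ 1.     0.001  0.001 -0.   ]
 [-0.001 -0.253  0.967  0.02 ]
 [ 0.     0.     0.     1.   ]]
16 -> (0.48, -0.12, 0.3, 180, 1) [[-0.135, 0.136, -0.017, 0.01, 1], [-0.133, 0.138, -0.017, 0.01, 1], [-0.131, 0.14, -0.017, 0.01, 1], [-0.128, 0.142, -0.017, 0.01, 1], [-0.126, 0.144, -0.017, 0.01, 1], [-0.123, 0.146, -0.017, 0.01, 1], [-0.121, 0.148, -0.017, 0.01, 1], [-0.119, 0.15, -0.017, 0.01, 1], [-0.116, 0.152, -0.017, 0.01, 1], [-0.114, 0.154, -0.017, 0.01, 1], [-0.111, 0.156, -0.017, 0.01, 1], [-0.108, 0.158, -0.017, 0.01, 1], [-0.106, 0.16, -0.017, 0.01, 1], [-0.103, 0.161, -0.017, 0.01, 1], [-0.1, 0.163, -0.017, 0.01, 1], [-0.098, 0.165, -0.017, 0.01, 1]]
```

```bash
python3 -m creep '[[[-0.135,0.136,-0.017,0.01,1],[-0.133,0.138,-0.017,0.01,1],[-0.131,0.14,-0.017,0.01,1],[-0.128,0.142,-0.017,0.01,1],[-0.126,0.144,-0.017,0.01,1],[-0.123,0.146,-0.017,0.01,1],[-0.121,0.148,-0.017,0.01,1],[-0.119,0.15,-0.017,0.01,1]]]'; python3 -m creep '[[[-0.116,0.152,-0.017,0.01,1],[-0.114,0.154,-0.017,0.01,1],[-0.111,0.156,-0.017,0.01,1],[-0.108,0.158,-0.017,0.01,1],[-0.106,0.16,-0.017,0.01,1],[-0.103,0.161,-0.017,0.01,1],[-0.1,0.163,-0.017,0.01,1],[-0.098,0.165,-0.017,0.01,1]]]'; python3 -m creep '[[[0,0,0,0,1],[0,0,0,0,1]]]'
python3 - <<'E'
from h import *
o=telemetry.get_obs();p=snapshot('wrist');save(p,'w1.png');print(o['tool_pos'],o['orientation'])
for q in ('hood_grip','clamp_grip','bay0','case'):
  print(q,[(np.round(d['uv']),round(d['confidence'],2),at(p,d['uv'],{'hood_grip':.1,'clamp_grip':.089,'bay0':.01,'case':0}[q],o)[:2].round(4)) for d in nets.landmark_of(p,q)])
E
```

```text
clock: 2.52
tool_pos: [0.3278, -0.3838, 0.4323]
orientation: [-180.0, 0.0, -172.1]
force: [1.2, -0.4, -0.4]
opening: 0.0878
gripper_force: 0.0
clock: 3.18
tool_pos: [0.4774, -0.1163, 0.4597]
orientation: [180.0, 0.1, -179.3]
force: [-0.1, -0.8, -0.6]
opening: 0.0875
gripper_force: 0.0
clock: 3.35
tool_pos: [0.4779, -0.1164, 0.4592]
orientation: [180.0, 0.0, -179.1]
force: [-0.1, 0.4, 0.0]
opening: 0.088
gripper_force: 0.0
[ 0.47787854 -0.11640013  0.4591802 ] [ 1.79996665e+02  1.59329778e-02 -1.79080246e+02]
hood_grip [(array([316., 326.]), 0.55, array([ 0.5945, -0.1162]))]
clamp_grip [(array([310., 201.]), 0.98, array([ 0.458 , -0.1239]))]
bay0 [(array([636., 244.]), 0.61, array([0.5164, 0.3213]))]
case [(array([372., 280.]), 0.87, array([ 0.5773, -0.0386]))]
```

View pics/w1.png

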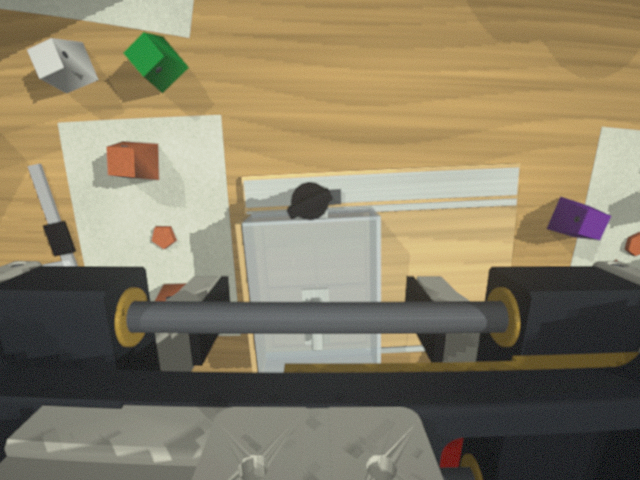

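```bash
python3 - <<'E'
from h import *
o=telemetry.get_obs();p=snapshot('wrist')
def a(u,v,z):
    A,B=at(p,u,z,o),at(p,v,z,o);d=B-A;print(A.round(4)[:2],B.round(4)[:2],np.degrees(np.arctan2(-d[0],d[1])).round(2),np.linalg.norm(d).round(4))
a((243,181),(517,166),.014); a((245,222),(379,210),.078); a((245,206),(517,196),.014); 
a((379,210),(380,362),.078)
f=p['frame'][160:250,210:420,::-1]; cv2.imwrite('pics/c1.png',cv2.resize(f,None,fx=3.8,fy=3.8,interpolation=cv2.INTER_CUBIC))
E
```

```text
[ 0.4424 -0.2112] [0.4185 0.1284] 4.03 0.3404
[ 0.4811 -0.1971] [ 0.4662 -0.0531] 5.89 0.1447
[ 0.4735 -0.2099] [0.4557 0.1341] 2.96 0.3444
[ 0.4662 -0.0531] [ 0.6523 -0.0405] -86.13 0.1865
```

View pics/c1.png

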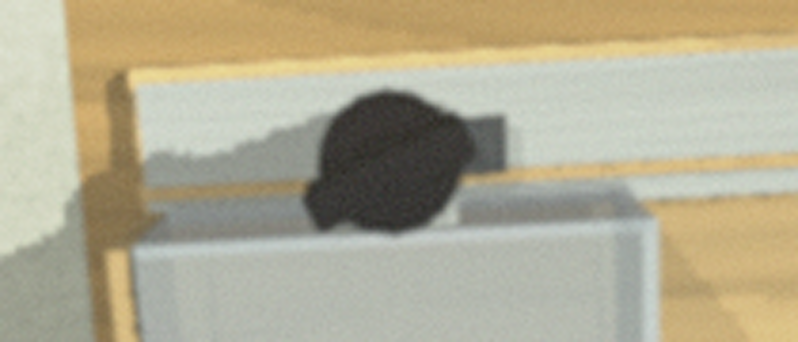

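The knob bar lies at about -60° in the world, which is roughly 1.1 rad. I'll move above the knob, turn the tool to match and measure again.

```bash
python3 - <<'E'
from h import *
o=telemetry.get_obs();print(o['joint_pos'].round(1))
plan((.459,-.126,.20,120,.5))
E
```

```text
[  9.    1.  -16.7   0.  -72.3 -98.3]
9 -> (0.459, -0.126, 0.2, 120, 0.5) [[0.01, -0.004, 0.056, 0.075, 0.5], [0.009, -0.005, 0.056, 0.075, 0.5], [0.009, -0.006, 0.056, 0.075, 0.5], [0.008, -0.007, 0.056, 0.075, 0.5], [0.007, -0.008, 0.056, 0.075, 0.5], [0.006, -0.009, 0.056, 0.075, 0.5], [0.005, -0.009, 0.056, 0.075, 0.5], [0.004, -0.01, 0.056, 0.075, 0.5], [0.003, -0.01, 0.056, 0.075, 0.5]]
```

```bash
python3 -m creep '[[[0,0,0,-0.077,0.5],[0,0,0,-0.077,0.5],[0,0,0,-0.077,0.5],[0,0,0,-0.077,0.5],[0,0,0,-0.077,0.5],[0,0,0,-0.077,0.5],[0,0,0,-0.077,0.5],[0,0,0,-0.077,0.5]]]' >/dev/null; python3 -m creep '[[[0,0,0,-0.077,0.5],[0,0,0,-0.077,0.5],[0,0,0,-0.077,0.5],[0,0,0,-0.077,0.5],[0,0,0,-0.077,0.5],[0,0,0,-0.077,0.5],[0,0,0,-0.077,0.5],[0,0,0,-0.077,0.5]]]'>/dev/null;python3 -m creep '[[[0,0,0.15,-0.077,0.5],[0,0,0.18,0,0.5],[0,0,0,0,0.5],[0,0,0,0,0.5]]]'
python3 - <<'E'
from h import *
o=telemetry.get_obs();p=snapshot('wrist');save(p,'w2.png');print(o['tool_pos'],o['orientation'],o['joint_pos'].round(1))
T=snapshot('top');S=snapshot('side')
for q in ('clamp_grip','hood_grip'):
  r=[]
  for pp,oo in ((p,o),(T,None),(S,None)):
    l=nets.landmark_of(pp,q); print(q,[(np.round(d['uv']),round(d['confidence'],2),at(pp,d['uv'],.09 if q[0]=='c' else .1,oo)[:2].round(4)) for d in l])
    if l: r.append(ray(pp,l[0]['uv'],oo))
  print(tri(r))
E
```

```text
clock: 5.32
tool_pos: [0.4765, -0.1189, 0.3924]
orientation: [179.8, 0.1, -61.6]
force: [0.4, 0.1, 1.5]
opening: 0.044
gripper_force: 0.0
[ 0.47646529 -0.11892825  0.39243687] [ 1.79788315e+02  5.67509665e-02 -6.15914873e+01] [  9.    3.6 -22.9   0.  -63.7  19.4]
clamp_grip [(array([338., 242.]), 0.66, array([ 0.456 , -0.1231]))]
clamp_grip [(array([380., 251.]), 0.72, array([ 0.4629, -0.1246]))]
clamp_grip [(array([336., 210.]), 0.61, array([ 0.4496, -0.1282]))]
[ 0.45616741 -0.12358637  0.09444085]
hood_grip [(array([186., 172.]), 0.94, array([ 0.5916, -0.1175]))]
hood_grip []
hood_grip [(array([282., 206.]), 0.56, array([ 0.59 , -0.127]))]
[ 0.58941783 -0.11886247  0.10584143]
```

View pics/w2.png

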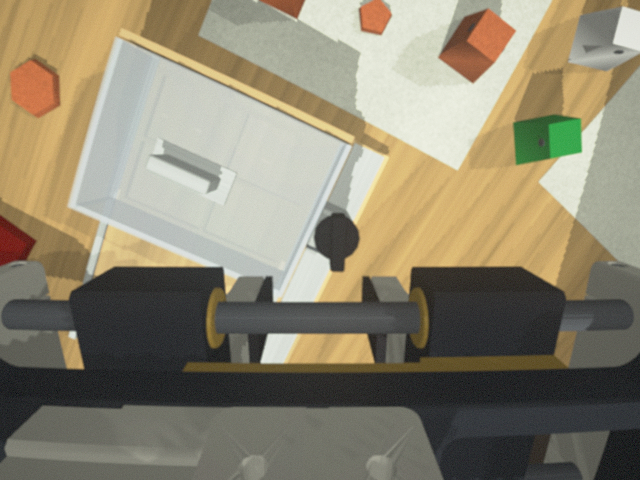

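```bash
python3 - <<'E'
from h import *
plan((.457,-.1235,.233,-61.6,.5),(.457,-.1235,.115,-61.6,.5),(.457,-.1235,.094,-61.6,.5))
p=snapshot('wrist');o=telemetry.get_obs()
for u,v,z in (((120,38),(352,145),.078),((155,158),(217,190),.1),((386,155),(300,300),.014)):
    d=at(p,v,z,o)-at(p,u,z,o); print(np.degrees(np.arctan2(d[1],d[0])))
E
```

```text
1 -> (0.457, -0.1235, 0.233, -61.6, 0.5) [-0.025, 0.101, 0.009, 0.001, 0.5]
3 -> (0.457, -0.1235, 0.115, -61.6, 0.5) [0.0, -0.0, 0.197, -0.0, 0.5]
1 -> (0.457, -0.1235, 0.094, -61.6, 0.5) [0.0, -0.0, 0.105, -0.0, 0.5]
-175.83355599892022
-179.49181063447094
89.31243188117745
```

```bash
python3 -m creep '[[[-0.025,0.1,0,0,0.5],[0,0,0.19,0,0.5],[0,0,0.19,0,0.5],[0,0,0.19,0,0.5],[0,0,0.03,0,0.5],[0,0,0.03,0,0.5],[0,0,0.03,0,0.5],[0,0,0,0,0.5]]]';python3 -m creep '[[[0,0,0.015,0,0.5],[0,0,0,0,0],[0,0,0,0,0],[0,0,0,0,0],[0,0,0,0,0],[0,0,0,0,0],[0,0,0,0,0],[0,0,0,0,0]]]'
```

```text
clock: 6.48
tool_pos: [0.4578, -0.1232, 0.2617]
orientation: [-179.9, -0.0, -61.5]
force: [0.6, 0.3, -0.1]
opening: 0.0438
gripper_force: 0.0
clock: 7.15
tool_pos: [0.4578, -0.1232, 0.2589]
orientation: [-179.9, -0.1, -61.5]
force: [0.7, 2.5, 5.6]
opening: 0.0387
gripper_force: 30.0
```

```bash
python3 -m creep '[[[0,0,0,0,0.5],[0,0,0,0,0.5],[0,0,-0.06,0,0.5],[0,0,0,0,0.5],[0,0,0,0,0],[0,0,0,0,0],[0,0,0,0,0],[0,0,0,0,0]]]';python3 -m creep '[[[0,0,0,0,0],[0,0,0,0,0],[0,0,0,0,0],[0,0,0,0,0]]]'
```

```text
clock: 7.82
tool_pos: [0.4568, -0.1234, 0.2696]
orientation: [179.9, 0.0, -61.5]
force: [-0.2, 0.5, 0.1]
opening: 0.0225
gripper_force: 0.0
clock: 8.15
tool_pos: [0.4577, -0.123, 0.2699]
orientation: [-179.9, -0.0, -61.5]
force: [4.5, 3.6, -6.3]
opening: 0.0116
gripper_force: 29.9
```

```bash
python3 -m creep '[[[0,0,0,-0.06,0],[0,0,0,-0.06,0],[0,0,0,-0.06,0],[0,0,0,-0.06,0],[0,0,0,-0.06,0],[0,0,0,-0.06,0]]]';python3 -m creep '[[[0,0,0,-0.06,0],[0,0,0,-0.06,0],[0,0,0,-0.06,0],[0,0,0,-0.06,0],[0,0,0,-0.06,0],[0,0,0,-0.05,0],[0,0,0,0,0],[0,0,0,0,0]]]'; python3 - <<'E'
from h import *
o=telemetry.get_obs();print(o['moment'],o['force'])
E
```

```text
clock: 8.65
tool_pos: [0.4572, -0.1234, 0.2699]
orientation: [180.0, -0.0, -28.8]
force: [2.7, -1.8, -4.9]
opening: 0.0118
gripper_force: 29.9
clock: 9.32
tool_pos: [0.457, -0.1235, 0.2699]
orientation: [180.0, 0.0, 2.3]
force: [2.7, -2.1, -4.3]
opening: 0.0116
gripper_force: 29.9
[-0.89406313 -0.82583499  0.14403138] [ 2.65256953 -2.12781418 -4.32190954]
```

```bash
python3 -m creep '[[[0,0,0,-0.025,0],[0,0,0,0,0],[0,0,0,0,0]]]'; python3 - <<'E'
from h import *
o=telemetry.get_obs();print(o['moment'],o['force'])
E
```

```text
clock: 9.57
tool_pos: [0.4571, -0.1234, 0.2699]
orientation: [180.0, 0.0, 4.5]
force: [2.9, -2.4, -5.1]
opening: 0.0115
gripper_force: 29.9
[-0.82698932 -0.92275827 -0.06252094] [ 2.93317187 -2.40265626 -5.13287826]
```

```bash
python3 -m creep '[[[0,0,0,0,0.5],[0,0,0,0,0.5],[0,0,0,0,0.5],[0,0,-0.15,0,0.5],[0,0,-0.2,0,0.5],[0,0,-0.2,0,0.5],[0,0,0,0,0.5],[0,0,0,0,0.5]]]'
python3 - <<'E'
from h import *
o=telemetry.get_obs();p=snapshot('wrist');save(p,'w3.png')
for q,z in (('clamp_grip',.11),('hood_grip',.1)):
  print(q,[(np.round(d['uv']),round(d['confidence'],2),at(p,d['uv'],z,o)[:2].round(4)) for d in nets.landmark_of(p,q)])
plan((.5817,-.1142,.219,4.2,.5))
E
```

```text
clock: 10.23
tool_pos: [0.4575, -0.1232, 0.3828]
orientation: [-180.0, -0.3, 4.7]
force: [-0.6, -0.1, -0.5]
opening: 0.0437
gripper_force: 0.0
clamp_grip [(array([317., 241.]), 0.66, array([ 0.4612, -0.1233])), (array([239.,  93.]), 0.19, array([ 0.5627, -0.0601]))]
hood_grip [(array([321.,  58.]), 0.87, array([ 0.5922, -0.1152]))]
4 -> (0.5817, -0.1142, 0.219, 4.2, 0.5) [0.157, 0.001, 0.002, 0.001, 0.5]
```

View pics/w3.png

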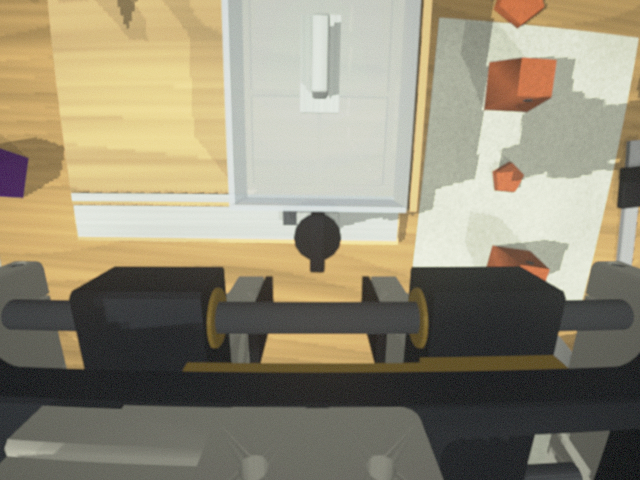

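The knob is free, with the bar vertical at (317,241). The fin at (320,58) lines up with the tool, so I'll go and grip it.

```bash
python3 -m creep '[[[0.16,0,0,0,0.5],[0.16,0,0,0,0.5],[0.16,0,0,0,0.5],[0.16,0,0,0,0.5],[0,0,0,0,0.5],[0,0,0.2,0,0.5],[0,0,0.2,0,0.5],[0,0,0.12,0,0.5]]]';python3 -m creep '[[[0,0,0.03,0,0.5],[0,0,0.03,0,0.5],[0,0,0.015,0,0.5],[0,0,0,0,0],[0,0,0,0,0],[0,0,0,0,0],[0,0,0,0,0],[0,0,0,0,0]]]';python3 -m creep '[[[0,0,0,0,0],[0,0,0,0,0],[0,0,0,0,0]]]'; python3 - <<'E'
from h import *
o=telemetry.get_obs();print(o['joint_pos'])
g=o['tool_pos']-[0,0,.159];a=np.radians(4.4);plan((g[0]-.16*np.sin(a),g[1]+.16*np.cos(a),g[2],o['orientation'][2],0))
E
```

```text
clock: 11.05
tool_pos: [0.5829, -0.1129, 0.2708]
orientation: [-180.0, 0.4, 4.6]
force: [-0.8, 0.0, -1.1]
opening: 0.044
gripper_force: 0.0
clock: 11.72
tool_pos: [0.5848, -0.1129, 0.262]
orientation: [-180.0, -0.1, 4.7]
force: [-0.7, 0.9, -0.4]
opening: 0.0157
gripper_force: 1.1
clock: 11.97
tool_pos: [0.5849, -0.113, 0.2619]
orientation: [180.0, -0.1, 4.7]
force: [-1.0, -1.3, 5.1]
opening: 0.0119
gripper_force: 30.0
[ 7.85205328e+00  2.04996170e+01 -1.99028678e+01  2.40689125e-02
 -4.95256430e+01  8.67923052e+01]
4 -> (np.float64(0.5726685390993739), np.float64(0.046517414499239434), np.float64(0.10294022361656754), np.float64(4.659979349509801), 0) [0.001, -0.2, -0.0, -0.0, 0]
```

```bash
python3 -m creep '[[[0,-0.04,0,0,0],[0,-0.1,0,0,0],[0,-0.1,0,0,0],[0,-0.1,0,0,0],[0,-0.1,0,0,0],[0,-0.1,0,0,0],[0,-0.1,0,0,0],[0,-0.08,0,0,0]]]';python3 -m creep '[[[0,-0.04,0,0,0],[0,-0.03,0,0,0],[0,-0.01,0,0,0],[0,0,0,0,0],[0,0,0,0,0]]]'
```

```text
clock: 12.63
tool_pos: [0.5746, 0.032, 0.262]
orientation: [-180.0, -0.3, 4.7]
force: [9.2, -3.2, -3.4]
opening: 0.0121
gripper_force: 30.0
clock: 13.05
tool_pos: [0.5738, 0.0445, 0.262]
orientation: [179.8, -0.2, 4.7]
force: [14.1, -18.9, -3.7]
opening: 0.0121
gripper_force: 29.9
```

```bash
python3 -m creep '[[[0,0.02,0,0,0.5],[0,0,0,0,0.5],[0,0,0,0,0.5],[0,0,-0.2,0,0.5],[0,0,-0.2,0,0.5],[0,0,-0.2,0,0.5],[-0.14,0.14,-0.05,0,0.5],[-0.14,0.14,0,0,0.5]]]';python3 -m creep '[[[-0.14,0.14,-0.1,0,0.5],[-0.14,0.14,-0.1,0,0.5],[-0.1,0.14,0,0,1],[0,0.1,0,0,1],[0,0,0,0,1],[0,0,0,0,1]]]'
python3 - <<'E'
from h import *
o=telemetry.get_obs();p=snapshot('wrist');save(p,'w4.png')
for q,z in (('clamp_grip',.11),('hood_grip',.1),('bay0',.01)):
  print(q,[(np.round(d['uv']),round(d['confidence'],2),at(p,d['uv'],z,o)[:2].round(4)) for d in nets.landmark_of(p,q)])
T=snapshot('top')
print([(np.round(d['uv']),round(d['confidence'],2),at(T,d['uv'],.01)[:2].round(4)) for d in nets.landmark_of(T,'bay0')])
E
```

```text
clock: 13.72
tool_pos: [0.5215, -0.0169, 0.3945]
orientation: [-179.9, -0.3, 4.8]
force: [0.3, -1.0, -0.4]
opening: 0.044
gripper_force: 0.0
clock: 14.22
tool_pos: [0.456, -0.1244, 0.4287]
orientation: [-180.0, -0.0, 4.6]
force: [-0.3, -0.5, 0.7]
opening: 0.0648
gripper_force: 0.0
clamp_grip [(array([144., 222.]), 0.67, array([0.4507, 0.0316])), (array([286., 139.]), 0.33, array([ 0.5322, -0.0927]))]
hood_grip [(array([132.,  70.]), 0.96, array([0.5799, 0.0436]))]
bay0 [(array([348., 138.]), 0.9, array([ 0.5423, -0.153 ])), (array([288.,  56.]), 0.77, array([ 0.6222, -0.08  ])), (array([287., 137.]), 0.69, array([ 0.5372, -0.0837])), (array([351.,  54.]), 0.64, array([ 0.6289, -0.1475]))]
[(array([136., 240.]), 0.45, array([0.5041, 0.4636]))]
```

View pics/w4.png

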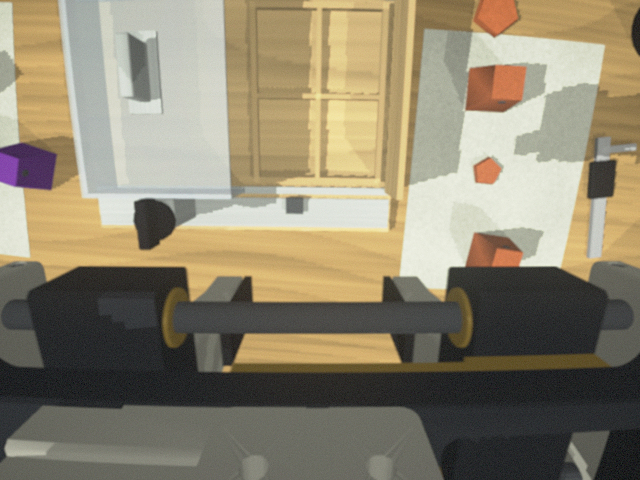

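Four bays are visible at (287,137), (348,138), (288,56) and (351,54). The hood is open and the knob is at (155,222). Next I'll measure the right-hand weights.

```bash
python3 -m creep '[[[-0.05,0.19,0,0,1],[-0.05,0.19,0,0,1],[-0.05,0.19,0,0,1],[0,0.19,0,0,1],[0,0.18,0,0,1],[0,0,0,0,1],[0,0,0,0,1]]]'
cat > look.py <<'E'
from h import *
import sys
o=telemetry.get_obs();p=snapshot('wrist');save(p,sys.argv[1]);T=snapshot('top');S=snapshot('side')
print(o['clock'],o['tool_pos'].round(4),o['orientation'].round(2))
sets=[(p,o,nets.masks_of(p,'weight0')),(T,None,nets.masks_of(T,'weight0')),(S,None,nets.masks_of(S,'weight0'))]
for d in sets[0][2]:
    m=d['region'];P=at(p,d['uv'],.024,o); col=np.median(p['frame'][m],axis=0).astype(int)
    v=[(p,o,m.astype(float))]
    print(np.round(d['uv']),col,round(d['confidence'],2),int(m.sum()),P[:2].round(3),'fit',np.round(fitw(v,P[0],P[1]),4))
for i in (1,2):
  for d in sets[i][2]:
    m=d['region']; col=np.median(sets[i][0]['frame'][m],axis=0).astype(int)
    P=at(sets[i][0],d['uv'],.024)
    if m.sum()<1500 and col[0]>1.4*col[1]>1.4*col[2]: print('TS'[i-1],np.round(d['uv']),col,round(d['confidence'],2),int(m.sum()),P[:2].round(3),np.round(fitw([(sets[i][0],None,m.astype(float))],P[0],P[1]),3))
for d in nets.landmark_of(p,'sherd0'): print('sherd',np.round(d['uv']),at(p,d['uv'],.004,o)[:2].round(3))
E
python3 look.py w5.png
```

```text
clock: 15.1
tool_pos: [0.4421, -0.3151, 0.4276]
orientation: [-180.0, 0.1, 4.5]
force: [0.8, -0.1, -0.0]
opening: 0.0877
gripper_force: 0.0
15.1 [ 0.4421 -0.3151  0.4276] [-1.7996e+02  1.1000e-01  4.5200e+00]
[393. 341.] [173 175 166] 0.87 423 [ 0.286 -0.425] fit [ 0.283  -0.4225 34.4503  0.7768]
[337. 232.] [202 123  82] 0.81 1577 [ 0.422 -0.34 ] fit [ 4.20000e-01 -3.41500e-01  8.67251e+01  5.54000e-02]
[301. 299.] [ 53 111  57] 0.65 371 [ 0.334 -0.305] fit [ 0.3458 -0.3056 75.9533  0.8797]
[321.  57.] [195 115  74] 0.6 2251 [ 0.605 -0.306] fit [ 0.6087 -0.3047  3.6008  0.0418]
T [180. 259.] [184 123  77] 0.68 421 [0.455 0.35 ] [ 0.459  0.345 16.9    0.123]
T [201. 209.] [172 111  74] 0.57 380 [0.579 0.305] [ 0.576  0.302 39.186  0.155]
S [270. 360.] [77 46 35] 0.78 705 [0.58  0.304] [ 0.575  0.301 32.8    0.089]
S [331. 380.] [125  72  52] 0.71 764 [0.458 0.346] [ 0.46   0.346 14.094  0.064]
S [348. 190.] [129  73  52] 0.62 263 [ 0.411 -0.328] [ 0.421 -0.345 84.028  0.176]
S [280. 190.] [134  75  53] 0.56 220 [ 0.617 -0.325] [ 0.612 -0.337  8.09   0.309]
sherd [328. 143.] [ 0.52  -0.321]
```

View pics/w5.png

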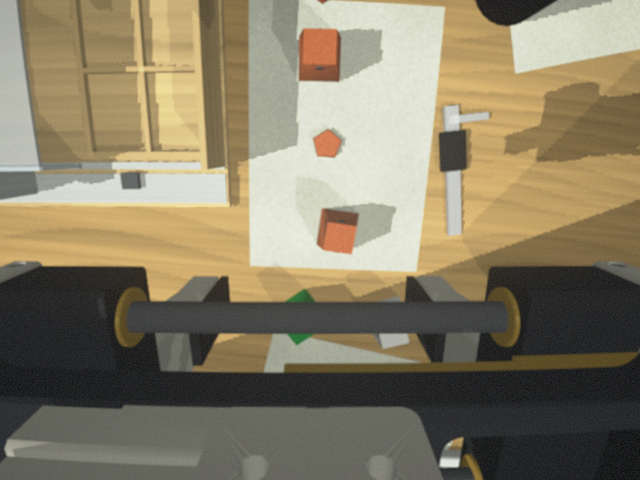

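```bash
python3 -m creep '[[[0,0,0,0.077,0.8],[0,0,0,0.077,0.8],[0,0,0,0.077,0.8],[0,0,0,0.077,0.8],[0,0,0,0.077,0.8],[0,0,0,0.077,0.8],[0,0,0,0.077,0.8],[0,0,0,0.077,0.8]]]' >/dev/null;python3 -m creep '[[[0,0,0,0.077,0.8],[0,0,0,0.077,0.8],[0,0,0,0.077,0.8],[0,0,0,0.077,0.8],[0,0,0,0.077,0.8],[0,0,0,0.01,0.8],[0,0,0,0,0.8]]]'
python3 - <<'E'
from h import *
plan((.6087,-.3047,.15,-86.4,.8),(.6087,-.3047,.033,-86.4,.8),(.6087,-.3047,.15,-86.4,.4),(.6288,-.1453,.15,-86,.4),(.6288,-.1453,.048,-86,.4))
E
```

```text
clock: 16.7
tool_pos: [0.4421, -0.3133, 0.4289]
orientation: [-180.0, -0.0, -86.1]
force: [0.4, 0.3, -0.5]
opening: 0.0696
gripper_force: 0.0
6 -> (0.6087, -0.3047, 0.15, -86.4, 0.8) [0.002, -0.139, 0.1, 0.001, 0.8]
3 -> (0.6087, -0.3047, 0.033, -86.4, 0.8) [0.0, -0.0, 0.195, -0.0, 0.8]
3 -> (0.6087, -0.3047, 0.15, -86.4, 0.4) [0.0, -0.0, -0.195, -0.0, 0.4]
4 -> (0.6288, -0.1453, 0.15, -86, 0.4) [-0.197, -0.038, -0.0, -0.001, 0.4]
3 -> (0.6288, -0.1453, 0.048, -86, 0.4) [0.0, -0.0, 0.17, -0.0, 0.4]
```

```bash
python3 -m creep '[[[0.002,-0.139,0.1,0,0.8],[0.002,-0.139,0.1,0,0.8],[0.002,-0.139,0.1,0,0.8],[0.002,-0.139,0.1,0,0.8],[0.002,-0.139,0.1,0,0.8],[0.002,-0.139,0.1,0,0.8],[0,0,0,0,0.8],[0,0,0,0,0.8]]]'
python3 - <<'E'
from h import *
plan((.6087,-.3047,.15,-86.4,.8),(.6087,-.3047,.033,-86.4,.8))
o=telemetry.get_obs();p=snapshot('wrist')
for d in nets.masks_of(p,'weight0'):
    m=d['region'];P=at(p,d['uv'],.024,o);print(np.round(d['uv']),int(m.sum()),P[:2].round(3),np.round(fitw([(p,o,m.astype(float))],P[0],P[1]),4))
E
```

```text
clock: 17.37
tool_pos: [0.6095, -0.3047, 0.3059]
orientation: [179.8, 0.1, -86.0]
force: [-0.4, 0.2, 0.1]
opening: 0.0703
gripper_force: 0.0
1 -> (0.6087, -0.3047, 0.15, -86.4, 0.8) [-0.0, 0.004, -0.016, 0.004, 0.8]
3 -> (0.6087, -0.3047, 0.033, -86.4, 0.8) [0.0, -0.0, 0.195, -0.0, 0.8]
[553. 210.] 4385 [ 0.421 -0.343] [ 4.20300e-01 -3.41600e-01  8.60628e+01  4.84000e-02]
[630. 253.] 683 [ 0.342 -0.313] [ 0.3025 -0.3144 62.4268  0.2553]
[315. 239.] 3289 [ 0.609 -0.306] [ 0.6085 -0.3042  2.8333  0.0575]
```

```bash
python3 -m creep '[[[0,0.003,0.19,0,0.8],[0,0,0.19,0,0.8],[0,0,0.12,0,0.8],[0,0,0.07,0,0.8],[0,0,0,0,0.8],[0,0,0,0,0],[0,0,0,0,0],[0,0,0,0,0]]]';python3 -m creep '[[[0,0,0,0,0],[0,0,0,0,0],[0,0,0,0,0],[0,0,0,0,0],[0,0,-0.1,0,0],[0,0,-0.19,0,0],[0,0,-0.19,0,0],[0,0,-0.1,0,0]]]'
```

```text
clock: 18.13
tool_pos: [0.6086, -0.3058, 0.1972]
orientation: [-179.8, -0.1, -86.3]
force: [0.1, -0.4, -0.1]
opening: 0.0552
gripper_force: 0.0
clock: 18.8
tool_pos: [0.6086, -0.3058, 0.3151]
orientation: [-179.8, -0.1, -86.3]
force: [1.3, -0.7, -1.1]
opening: 0.0395
gripper_force: 29.6
```

```bash
python3 -m creep '[[[0,0,0,0,0],[0,0,0,0,0]]]'; python3 - <<'E'
from h import *
plan((.6288,-.1453,.15,-86,0),(.6288,-.1453,.06,-86,0))
E
```

```text
clock: 18.97
tool_pos: [0.6081, -0.3054, 0.3121]
orientation: [-179.8, -0.0, -86.3]
force: [-0.9, -0.1, -2.7]
opening: 0.0393
gripper_force: 29.6
4 -> (0.6288, -0.1453, 0.15, -86, 0) [-0.198, -0.039, 0.004, -0.001, 0]
3 -> (0.6288, -0.1453, 0.06, -86, 0) [0.0, -0.0, 0.15, -0.0, 0]
```

```bash
python3 -m creep '[[[-0.198,-0.039,0,0,0],[-0.198,-0.039,0,0,0],[-0.198,-0.039,0,0,0],[-0.198,-0.039,0,0,0],[0,0,0,0,0],[0,0,0.15,0,0],[0,0,0.15,0,0],[0,0,0.1,0,0]]]';python3 -m creep '[[[0,0,0.05,0,0],[0,0,0.02,0,0],[0,0,0,0,0],[0,0,0,0,0]]]'; python3 - <<'E'
from h import *
plan((.6288,-.1453,.0465,-86,0))
E
```

```text
clock: 19.63
tool_pos: [0.6274, -0.1447, 0.2266]
orientation: [179.7, 0.1, -86.3]
force: [-1.9, -0.2, -2.5]
opening: 0.0396
gripper_force: 29.6
clock: 19.97
tool_pos: [0.6294, -0.1456, 0.2171]
orientation: [-180.0, -0.0, -86.3]
force: [-0.4, 1.1, -0.5]
opening: 0.0394
gripper_force: 29.6
1 -> (0.6288, -0.1453, 0.0465, -86, 0) [-0.002, 0.003, 0.058, -0.003, 0]
```

```bash
python3 -m creep '[[[0,0,0.03,0,0],[0,0,0.015,0,0],[0,0,0.01,0,0],[0,0,0,0,0],[0,0,0,0,0]]]'
```

```text
clock: 20.38
tool_pos: [0.6291, -0.1455, 0.2061]
orientation: [-180.0, -0.0, -86.3]
force: [-0.3, -1.1, 0.7]
opening: 0.0393
gripper_force: 29.7
```

```bash
python3 -m creep '[[[0,0,0.008,0,0],[0,0,0,0,0],[0,0,0,0,0]]]';python3 -m creep '[[[0,0,0,0,0.65],[0,0,0,0,0.65],[0,0,0,0,0.65],[0,0,0,0,0.65],[0,0,-0.1,0,0.65],[0,0,-0.19,0,0.8],[0,0,-0.19,0,0.8],[0,0,-0.1,0,0.8]]]'; python3 - <<'E'
from h import *
plan((.42,-.3415,.155,-93.5,.8),(.4200,-.3415,.033,-93.5,.8))
E
```

```text
clock: 20.63
tool_pos: [0.6289, -0.1454, 0.2059]
orientation: [-179.9, -0.0, -86.3]
force: [-5.7, 1.2, 13.0]
opening: 0.0391
gripper_force: 30.6
clock: 21.3
tool_pos: [0.6299, -0.1456, 0.3244]
orientation: [-179.7, -0.1, -86.3]
force: [1.1, -0.5, 0.9]
opening: 0.0685
gripper_force: 0.0
8 -> (0.42, -0.3415, 0.155, -93.5, 0.8) [[0.114, 0.139, 0.006, 0.01, 0.8], [0.116, 0.137, 0.006, 0.01, 0.8], [0.118, 0.135, 0.006, 0.01, 0.8], [0.12, 0.133, 0.006, 0.01, 0.8], [0.122, 0.131, 0.006, 0.01, 0.8], [0.124, 0.129, 0.006, 0.01, 0.8], [0.126, 0.128, 0.006, 0.01, 0.8], [0.128, 0.126, 0.006, 0.01, 0.8]]
4 -> (0.42, -0.3415, 0.033, -93.5, 0.8) [-0.0, 0.0, 0.152, -0.0, 0.8]
```

```bash
python3 -m creep '[[[0.114,0.139,0.006,0.01,0.8],[0.116,0.137,0.006,0.01,0.8],[0.118,0.135,0.006,0.01,0.8],[0.12,0.133,0.006,0.01,0.8],[0.122,0.131,0.006,0.01,0.8],[0.124,0.129,0.006,0.01,0.8],[0.126,0.128,0.006,0.01,0.8],[0.128,0.126,0.006,0.01,0.8]]]';python3 -m creep '[[[0,0,0,0,0.8],[0,0,0,0,0.8]]]'
cat > chk.py <<'E'
from h import *
import sys
o=telemetry.get_obs();p=snapshot('wrist');print(o['clock'],o['tool_pos'].round(4),o['orientation'].round(1))
if len(sys.argv)>1: save(p,sys.argv[1])
for d in nets.masks_of(p,'weight0'):
    m=d['region'];z=0
    P=at(p,d['uv'],.024,o)
    if abs(P[0]-.583)<.1 and abs(P[1]+.115)<.08: z=.01
    col=np.median(p['frame'][m],axis=0).astype(int)
    print(np.round(d['uv']),int(m.sum()),col,P[:2].round(3),np.round(fitw([(p,o,m.astype(float))],P[0],P[1],z),4))
E
python3 chk.py; python3 - <<'E'
from h import *
plan((.42,-.3415,.034,-93.5,.8))
E
```

```text
clock: 21.97
tool_pos: [0.4176, -0.342, 0.3104]
orientation: [-180.0, -0.0, -93.5]
force: [0.6, 0.3, 0.2]
opening: 0.07
gripper_force: 0.0
clock: 22.13
tool_pos: [0.4176, -0.3423, 0.3104]
orientation: [180.0, 0.0, -93.7]
force: [2.0, 0.6, -0.0]
opening: 0.0705
gripper_force: 0.0
22.1333 [ 0.4176 -0.3423  0.3104] [180.    0.  -93.7]
[312. 240.] 3051 [206 123  81] [ 0.421 -0.343] [ 4.20900e-01 -3.40900e-01  8.78071e+01  8.24000e-02]
[443. 264.] 2097 [43 91 48] [ 0.314 -0.315] [ 0.3145 -0.3116 41.88    0.4319]
[452. 136.] 4335 [158 155 144] [ 0.31  -0.417] [ 0.3095 -0.416  19.2348  0.0388]
3 -> (0.42, -0.3415, 0.034, -93.5, 0.8) [0.0, -0.001, 0.196, -0.0, 0.8]
```

```bash
python3 -m creep '[[[-0.005,-0.013,0.15,0,0.8],[0,0,0.15,0,0.8],[0,0,0.15,0,0.8],[0,0,0.1,0,0.8],[0,0,0.03,0,0.8],[0,0,0,0,0.8],[0,0,0,0,0.8]]]';python3 -m creep '[[[0,0,0,0,0],[0,0,0,0,0],[0,0,0,0,0],[0,0,0,0,0],[0,0,0,0,0],[0,0,0,0,0],[0,0,0,0,0]]]';python3 -m creep '[[[0,0,-0.1,0,0],[0,0,-0.18,0,0],[0,0,-0.18,0,0],[0,0,-0.12,0,0],[0,0,0,0,0],[0,0,0,0,0]]]'; python3 - <<'E'
from h import *
plan((.542,-.1515,.15,-86,0))
E
```

```text
clock: 22.82
tool_pos: [0.4228, -0.34, 0.1949]
orientation: [-180.0, -0.0, -93.4]
force: [0.9, -0.2, 0.1]
opening: 0.0701
gripper_force: 0.0
clock: 23.4
tool_pos: [0.4218, -0.3403, 0.195]
orientation: [-180.0, -0.0, -93.5]
force: [-1.7, 1.5, 6.4]
opening: 0.0393
gripper_force: 30.1
clock: 23.9
tool_pos: [0.4218, -0.3403, 0.3117]
orientation: [-179.8, -0.0, -93.5]
force: [-0.5, -0.1, -2.0]
opening: 0.0395
gripper_force: 29.6
6 -> (0.542, -0.1515, 0.15, -86, 0) [[-0.163, -0.09, 0.002, -0.014, 0], [-0.161, -0.094, 0.002, -0.014, 0], [-0.159, -0.097, 0.002, -0.014, 0], [-0.157, -0.101, 0.002, -0.014, 0], [-0.155, -0.104, 0.002, -0.014, 0], [-0.152, -0.108, 0.002, -0.014, 0]]
```

```bash
python3 -m creep '[[[-0.163,-0.09,0,-0.014,0],[-0.161,-0.094,0,-0.014,0],[-0.159,-0.097,0,-0.014,0],[-0.157,-0.101,0,-0.014,0],[-0.155,-0.104,0,-0.014,0],[-0.152,-0.108,0,-0.014,0],[0,0,0,0,0],[0,0,0,0,0]]]';python3 -m creep '[[[0,0,0.15,0,0],[0,0,0.15,0,0],[0,0,0.15,0,0],[0,0,0.05,0,0],[0,0,0.02,0,0],[0,0,0,0,0],[0,0,0,0,0]]]'; python3 - <<'E'
from h import *
plan((.542,-.1515,.0465,-86,0))
E
```

```text
clock: 24.57
tool_pos: [0.5422, -0.1497, 0.3084]
orientation: [179.8, 0.0, -85.8]
force: [-0.6, -0.4, -1.4]
opening: 0.0394
gripper_force: 29.6
clock: 25.15
tool_pos: [0.5414, -0.1522, 0.2065]
orientation: [180.0, -0.0, -86.0]
force: [0.6, 0.2, -1.2]
opening: 0.0395
gripper_force: 29.6
1 -> (0.542, -0.1515, 0.0465, -86, 0) [-0.003, -0.003, 0.005, -0.0, 0]
```

```bash
python3 -m creep '[[[0,0,0.012,0,0],[0,0,0,0,0],[0,0,0,0,0]]]';python3 -m creep '[[[0,0,0,0,0.65],[0,0,0,0,0.65],[0,0,0,0,0.65],[0,0,0,0,0.65],[0,0,-0.1,0,0.65],[0,0,-0.19,0,0.8],[0,0,-0.19,0,0.8],[0,0,-0.19,0,0.8]]]';python3 -m creep '[[[0,0,-0.19,0,0.8],[0,0,-0.19,0,0.8],[0,0,0,0,0.8],[0,0,0,0,0.8]]]'; python3 chk.py w6.png;  python3 - <<'E'
from h import *
plan((.51,.34,.28,-86,.8))
E
```

```text
clock: 25.4
tool_pos: [0.542, -0.1519, 0.2049]
orientation: [-179.9, -0.0, -86.0]
force: [-0.9, -0.7, 4.8]
opening: 0.04
gripper_force: 30.0
clock: 26.07
tool_pos: [0.5415, -0.1514, 0.3392]
orientation: [179.9, 0.0, -85.9]
force: [0.7, 0.7, -0.5]
opening: 0.0684
gripper_force: 0.0
clock: 26.4
tool_pos: [0.5421, -0.1514, 0.4166]
orientation: [-179.7, -0.0, -85.9]
force: [0.1, -0.1, -1.0]
opening: 0.0703
gripper_force: 0.0
26.4 [ 0.5421 -0.1514  0.4166] [-179.7   -0.   -85.9]
[551.  90.] 2829 [ 47 107  55] [ 0.31  -0.304] [ 0.3086 -0.3047 36.7476  0.0632]
[321. 215.] 1685 [206 121  76] [ 0.539 -0.153] [ 0.5414 -0.1533  4.6991  0.0853]
[240. 218.] 1977 [185 119  74] [ 0.628 -0.143] [ 0.6283 -0.1437  2.8557  0.0454]
[556.   2.] 255 [116 118 111] [ 0.321 -0.387] [ 0.3194 -0.417  72.3035  0.3936]
13 -> (0.51, 0.34, 0.28, -86, 0.8) [-0.189, -0.001, -0.01, 0.0, 0.8]
```

View pics/w6.png

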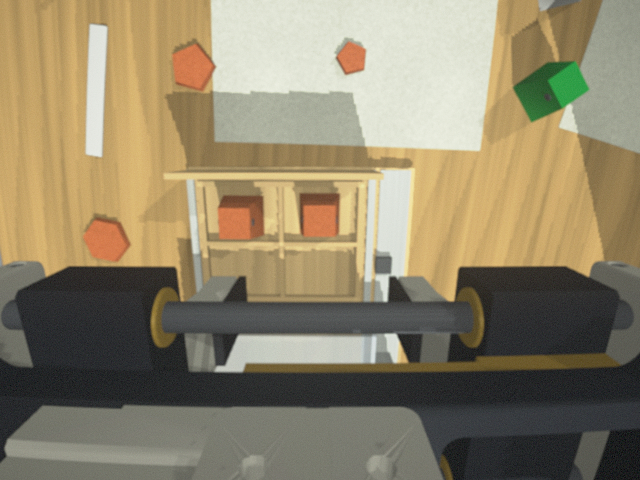

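Both right-hand weights sit in their bays, at (240,218) and (321,215). On to the left side.

```bash
python3 -m creep '[[[-0.19,0,-0.01,0,0.8],[-0.19,0,-0.01,0,0.8],[-0.19,0,-0.01,0,0.8],[-0.19,0,-0.01,0,0.8],[-0.19,0,-0.01,0,0.8],[-0.19,0,-0.01,0,0.8],[-0.19,0,-0.01,0,0.8],[-0.19,0,-0.01,0,0.8]]]';python3 -m creep '[[[-0.19,0,-0.01,0,0.8],[-0.19,0,-0.01,0,0.8],[-0.19,0,-0.01,0,0.8],[-0.19,0,-0.01,0,0.8],[-0.19,0,-0.01,0,0.8],[0,0,0,0,0.8],[0,0,0,0,0.8]]]'; python3 look.py w7.png; python3 -c "
from h import *
print(telemetry.get_obs()['joint_pos'].round(1))"
```

```text
clock: 27.17
tool_pos: [0.5196, 0.1535, 0.4284]
orientation: [179.8, -0.1, -86.0]
force: [0.8, -0.3, 0.1]
opening: 0.0701
gripper_force: 0.0
clock: 27.75
tool_pos: [0.5064, 0.3433, 0.4372]
orientation: [179.8, -0.2, -85.8]
force: [-0.4, -0.3, -0.9]
opening: 0.0698
gripper_force: 0.0
27.75 [0.5064 0.3433 0.4372] [ 1.7981e+02 -1.7000e-01 -8.5800e+01]
[262. 172.] [194 125  83] 0.92 1544 [0.57  0.299] fit [ 0.5734  0.3009 39.0957  0.0819]
[339. 104.] [145  81 182] 0.92 1727 [0.489 0.22 ] fit [4.8450e-01 2.2060e-01 7.6528e+01 7.5900e-02]
[354. 216.] [215 132  87] 0.82 1468 [0.46  0.343] fit [ 0.4587  0.3462 16.1246  0.0859]
[161. 160.] [ 36 120 116] 0.7 1920 [0.686 0.294] fit [ 0.6869  0.2962 36.3845  0.1197]
T [202. 211.] [149  93  61] 0.92 356 [0.575 0.302] [ 0.578  0.303 35.466  0.208]
T [183. 258.] [162 101  65] 0.87 399 [0.457 0.342] [ 0.458  0.346 20.801  0.166]
T [384. 225.] [139  79  50] 0.64 388 [ 0.538 -0.147] [ 0.546 -0.154  4.328  0.101]
T [385. 189.] [140  80  50] 0.56 386 [ 0.631 -0.151] [ 0.634 -0.145  4.343  0.101]
S [271. 361.] [97 59 44] 0.75 681 [0.579 0.305] [ 0.575  0.3   32.529  0.117]
S [328. 380.] [159  91  67] 0.6 657 [0.464 0.345] [0.459 0.345 9.999 0.164]
sherd [305. 201.] [0.52  0.331]
[ 52.2  13.4  -4.7  -0.  -71.9 -48.2]
```

View pics/w7.png

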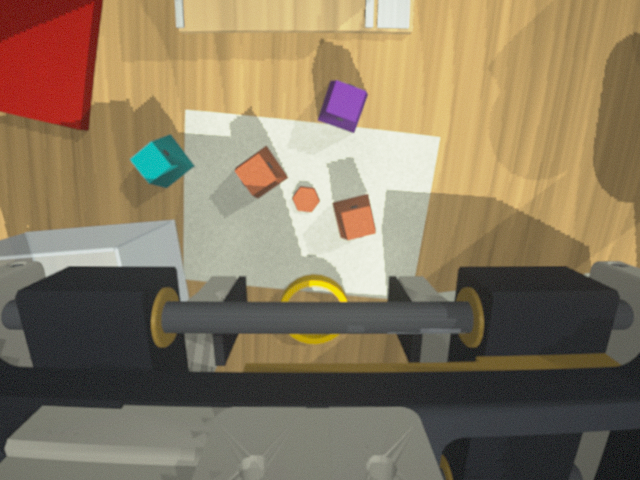

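```bash
python3 - <<'E'
from h import *
o=telemetry.get_obs();p=snapshot('wrist')
for u in ((172,222),(184,292)):
  print([at(p,u,z,o)[:2].round(3) for z in (0,.06,.1,.15)])
T=snapshot('top')
for u in ((180,172),(70,187)): print('T',[at(T,u,z)[:2].round(3) for z in (0,.06,.1,.15)])
plan((.4587,.346,.155,-74,.8))
E
```

```text
[array([0.688, 0.369]), array([0.663, 0.355]), array([0.646, 0.346]), array([0.625, 0.334])]
[array([0.676, 0.464]), array([0.652, 0.436]), array([0.637, 0.418]), array([0.617, 0.395])]
T [array([0.683, 0.369]), array([0.662, 0.349]), array([0.648, 0.336]), array([0.63, 0.32])]
T [array([0.642, 0.643]), array([0.623, 0.607]), array([0.611, 0.584]), array([0.595, 0.555])]
4 -> (0.4587, 0.346, 0.155, -74, 0.8) [[-0.011, 0.06, 0.158, -0.033, 0.8], [-0.014, 0.059, 0.158, -0.033, 0.8], [-0.017, 0.058, 0.158, -0.033, 0.8], [-0.02, 0.057, 0.158, -0.033, 0.8]]
```

```bash
python3 -m creep '[[[-0.011,0.06,0.158,-0.033,0.8],[-0.014,0.059,0.158,-0.033,0.8],[-0.017,0.058,0.158,-0.033,0.8],[-0.02,0.057,0.158,-0.033,0.8],[0,0,0,0,0.8],[0,0,0,0,0.8]]]'; python3 chk.py; python3 - <<'E'
from h import *
plan((.4587,.346,.155,-74,.8),(.4587,.346,.035,-74,.8))
E
```

```text
clock: 28.7
tool_pos: [0.4585, 0.3463, 0.3131]
orientation: [179.9, -0.1, -74.1]
force: [1.5, -0.2, 1.1]
opening: 0.0703
gripper_force: 0.0
28.7 [0.4585 0.3463 0.3131] [ 1.799e+02 -1.000e-01 -7.410e+01]
[316. 234.] 3069 [210 126  84] [0.459 0.342] [ 0.4589  0.346  18.7829  0.0602]
[191. 147.] 4031 [152  99  71] [0.57  0.302] [ 0.5742  0.3013 35.5937  0.0694]
[327.  70.] 4071 [138  74 176] [0.485 0.221] [4.84300e-01 2.20300e-01 7.62298e+01 4.15000e-02]
[49. 99.] 5793 [ 19 103  99] [0.685 0.295] [6.87800e-01 2.96400e-01 3.83713e+01 3.46000e-02]
1 -> (0.4587, 0.346, 0.155, -74, 0.8) [0.005, 0.007, 0.008, -0.001, 0.8]
3 -> (0.4587, 0.346, 0.035, -74, 0.8) [0.0, -0.0, 0.2, -0.0, 0.8]
```

```bash
python3 -m creep '[[[0,0,0.15,-0.02,0.8],[0,0,0.15,0,0.8],[0,0,0.15,0,0.8],[0,0,0.1,0,0.8],[0,0,0.045,0,0.8],[0,0,0,0,0.8],[0,0,0,0,0.8]]]';python3 -m creep '[[[0,0,0,0,0],[0,0,0,0,0],[0,0,0,0,0],[0,0,0,0,0],[0,0,0,0,0],[0,0,0,0,0],[0,0,0,0,0]]]';python3 -m creep '[[[0,0,-0.1,0,0],[0,0,-0.18,0,0],[0,0,-0.18,0,0],[0,0,-0.18,0,0],[0,0,0,0,0],[0,0,0,0,0]]]'; python3 - <<'E'
from h import *
plan((.5372,-.0847,.165,-86,0))
E
```

```text
clock: 29.38
tool_pos: [0.4597, 0.3474, 0.1961]
orientation: [-179.9, 0.0, -72.3]
force: [-0.1, -0.4, -0.0]
opening: 0.0701
gripper_force: 0.0
clock: 29.97
tool_pos: [0.4588, 0.3468, 0.1952]
orientation: [-180.0, 0.0, -72.3]
force: [-1.3, -0.1, 6.7]
opening: 0.04
gripper_force: 30.1
clock: 30.47
tool_pos: [0.459, 0.347, 0.3249]
orientation: [-179.8, 0.2, -72.3]
force: [-0.2, -0.4, -2.3]
opening: 0.0397
gripper_force: 29.6
11 -> (0.5372, -0.0847, 0.165, -86, 0) [[0.198, 0.026, 0.0, 0.014, 0], [0.198, 0.022, 0.0, 0.014, 0], [0.199, 0.017, 0.0, 0.014, 0], [0.199, 0.013, 0.0, 0.014, 0], [0.199, 0.009, 0.0, 0.014, 0], [0.199, 0.004, 0.0, 0.014, 0], [0.199, -0.0, 0.0, 0.014, 0], [0.199, -0.004, 0.0, 0.014, 0], [0.199, -0.009, 0.0, 0.014, 0], [0.199, -0.013, 0.0, 0.014, 0], [0.199, -0.017, 0.0, 0.014, 0]]
```

```bash
python3 -m creep '[[[0.195,0.026,-0.04,0.014,0],[0.195,0.022,-0.04,0.014,0],[0.195,0.017,-0.04,0.014,0],[0.199,0.013,0,0.014,0],[0.199,0.009,0,0.014,0],[0.199,0.004,0,0.014,0],[0.199,0,0,0.014,0],[0.199,-0.004,0,0.014,0]]]';python3 -m creep '[[[0.199,-0.009,0,0.014,0],[0.199,-0.013,0,0.014,0],[0.199,-0.017,0,0.014,0],[0,0,0,0,0],[0,0,0,0,0]]]'; python3 - <<'E'
from h import *
plan((.5372,-.0847,.165,-86,0),(.5372,-.0847,.0465,-86,0))
E
```

```text
clock: 31.13
tool_pos: [0.5139, 0.0327, 0.3451]
orientation: [179.9, -0.0, -82.4]
force: [1.8, 0.5, -0.6]
opening: 0.0396
gripper_force: 29.6
clock: 31.55
tool_pos: [0.5351, -0.0853, 0.3446]
orientation: [179.8, -0.0, -86.4]
force: [-0.5, 0.5, -0.7]
opening: 0.0399
gripper_force: 29.6
1 -> (0.5372, -0.0847, 0.165, -86, 0) [-0.002, -0.011, 0.103, -0.004, 0]
3 -> (0.5372, -0.0847, 0.0465, -86, 0) [0.0, -0.0, 0.197, -0.0, 0]
```

```bash
python3 -m creep '[[[0,-0.01,0.16,0,0],[0,0,0.16,0,0],[0,0,0.16,0,0],[0,0,0.12,0,0],[0,0,0.06,0,0],[0,0,0.025,0,0],[0,0,0,0,0],[0,0,0,0,0]]]';python3 -m creep '[[[0,0,0.01,0,0],[0,0,0.01,0,0],[0,0,0,0,0],[0,0,0,0,0]]]'
```

```text
clock: 32.22
tool_pos: [0.5378, -0.0822, 0.2097]
orientation: [180.0, -0.0, -86.1]
force: [0.1, -0.4, -0.6]
opening: 0.0396
gripper_force: 29.6
clock: 32.55
tool_pos: [0.5377, -0.0829, 0.2062]
orientation: [-179.9, 0.0, -86.1]
force: [0.8, 0.3, -1.2]
opening: 0.0397
gripper_force: 29.6
```

```bash
python3 -m creep '[[[0,0,0.012,0,0],[0,0,0,0,0],[0,0,0,0,0]]]';python3 -m creep '[[[0,0,0,0,0.65],[0,0,0,0,0.65],[0,0,0,0,0.65],[0,0,0,0,0.65],[0,0,-0.1,0,0.65],[0,0,-0.18,0,0.8],[0,0,-0.18,0,0.8],[0,0,-0.18,0,0.8]]]';python3 -m creep '[[[0,0,-0.18,0,0.8],[0,0,-0.18,0,0.8],[0,0,0,0,0.8],[0,0,0,0,0.8]]]'; python3 chk.py;  python3 - <<'E'
from h import *
plan((.574,.301,.21,-86,.8))
E
```

```text
clock: 32.8
tool_pos: [0.5379, -0.0829, 0.205]
orientation: [-179.9, -0.0, -86.1]
force: [-5.3, 2.6, 15.6]
opening: 0.0397
gripper_force: 30.8
clock: 33.47
tool_pos: [0.5373, -0.0831, 0.3323]
orientation: [179.9, -0.0, -86.1]
force: [0.8, -0.2, -0.5]
opening: 0.0683
gripper_force: 0.0
clock: 33.8
tool_pos: [0.538, -0.083, 0.4056]
orientation: [-179.7, 0.0, -86.1]
force: [-1.1, 0.2, -0.7]
opening: 0.0701
gripper_force: 0.0
33.8 [ 0.538  -0.083   0.4056] [-179.7    0.   -86.1]
[234. 156.] 2136 [208 121  76] [ 0.63  -0.142] [ 0.6284 -0.1445  4.9232  0.0667]
[319. 149.] 1848 [212 124  78] [ 0.542 -0.155] [ 0.5412 -0.1536  3.5447  0.0886]
[319. 213.] 1768 [211 123  77] [ 0.537 -0.088] [ 0.5376 -0.0835  5.8632  0.096 ]
10 -> (0.574, 0.301, 0.21, -86, 0.8) [-0.19, -0.031, 0.017, -0.0, 0.8]
```

```bash
python3 -m creep '[[[-0.19,-0.031,0,0,0.8],[-0.19,-0.031,0,0,0.8],[-0.19,-0.031,0,0,0.8],[-0.19,-0.031,0,0,0.8],[-0.19,-0.031,0,0,0.8],[-0.19,-0.031,0,0,0.8],[-0.19,-0.031,0,0,0.8],[-0.19,-0.031,0,0,0.8]]]'>/dev/null;python3 -m creep '[[[-0.19,-0.031,0,0,0.8],[-0.19,-0.031,0,0,0.8],[0,0,0,-0.0775,0.8],[0,0,0,-0.0775,0.8],[0,0,0,-0.0775,0.8],[0,0,0,-0.0775,0.8],[0,0,0,-0.0775,0.8],[0,0,0,-0.0775,0.8]]]'>/dev/null;python3 -m creep '[[[0,0,0,-0.0775,0.8],[0,0,0,-0.0775,0.8],[0,0,0,-0.0775,0.8],[0,0,0,-0.0775,0.8],[0,0,0,-0.0775,0.8],[0,0,0,-0.0775,0.8],[0,0,0,-0.0775,0.8],[0,0,0,-0.0775,0.8]]]'>/dev/null;python3 -m creep '[[[0,0,0,-0.0775,0.8],[0,0,0,-0.0775,0.8],[0,0,0,-0.0775,0.8],[0,0,0,-0.03,0.8],[0,0,0,0,0.8],[0,0,0,0,0.8]]]'; python3 chk.py; python3 - <<'E'
from h import *
plan((.574,.301,.155,36,.8))
E
```

```text
clock: 36.4
tool_pos: [0.5738, 0.3003, 0.4015]
orientation: [180.0, 0.2, 35.0]
force: [-0.3, -0.7, -0.1]
opening: 0.0701
gripper_force: 0.0
36.4 [0.5738 0.3003 0.4015] [180.    0.2  35. ]
[383. 128.] 2098 [ 36 185 179] [0.686 0.298] [ 0.6873  0.2959 40.2035  0.0636]
[316. 217.] 1743 [199 125  84] [0.573 0.301] [ 0.5735  0.3007 38.7289  0.0817]
[327. 300.] 535 [120  77 146] [0.502 0.235] [ 0.504   0.2351 28.8818  0.8686]
3 -> (0.574, 0.301, 0.155, 36, 0.8) [0.001, -0.001, 0.147, -0.004, 0.8]
```

```bash
python3 -m creep '[[[0,0,0.15,-0.02,0.8],[0,0,0.15,0,0.8],[0,0,0.15,0,0.8],[0,0,0.15,0,0.8],[0,0,0.15,0,0.8],[0,0,0.15,0,0.8],[0,0,0.1,0,0.8],[0,0,0.035,0,0.8]]]';python3 -m creep '[[[0,0,0,0,0.8],[0,0,0,0,0],[0,0,0,0,0],[0,0,0,0,0],[0,0,0,0,0],[0,0,0,0,0],[0,0,0,0,0],[0,0,0,0,0]]]';python3 -m creep '[[[0,0,-0.1,0,0],[0,0,-0.18,0,0],[0,0,-0.18,0,0],[0,0,-0.18,0,0],[0,0,-0.1,0,0],[0,0,0,0,0],[0,0,0,0,0]]]'; python3 - <<'E'
from h import *
plan((.624,-.0785,.185,36,0))
E
```

```text
clock: 37.17
tool_pos: [0.5727, 0.2994, 0.1922]
orientation: [180.0, 0.3, 36.8]
force: [-0.6, -0.6, -0.3]
opening: 0.0703
gripper_force: 0.0
clock: 37.83
tool_pos: [0.574, 0.3006, 0.1972]
orientation: [-180.0, -0.1, 36.9]
force: [-1.4, -0.3, 6.8]
opening: 0.039
gripper_force: 30.1
clock: 38.42
tool_pos: [0.5738, 0.3004, 0.3456]
orientation: [-180.0, -0.2, 36.9]
force: [0.7, -0.5, -2.0]
opening: 0.0388
gripper_force: 29.6
10 -> (0.624, -0.0785, 0.185, 36, 0) [-0.094, 0.167, 0.001, 0.001, 0]
```

```bash
python3 -m creep '[[[-0.094,0.167,-0.02,0,0],[-0.094,0.167,-0.02,0,0],[-0.094,0.167,-0.02,0,0],[-0.094,0.167,0,0,0],[-0.094,0.167,0,0,0],[-0.094,0.167,0,0,0],[-0.094,0.167,0,0,0],[-0.094,0.167,0,0,0]]]';python3 -m creep '[[[-0.094,0.167,0,0,0],[-0.094,0.167,0,0,0],[0,0,0,0.0775,0],[0,0,0,0.0775,0],[0,0,0,0.0775,0],[0,0,0,0.0775,0],[0,0,0,0.0775,0],[0,0,0,0.0775,0]]]';python3 -m creep '[[[0,0,0,0.0775,0],[0,0,0,0.0775,0],[0,0,0,0.0775,0],[0,0,0,0.0775,0],[0,0,0,0.0775,0],[0,0,0,0.0775,0],[0,0,0,0.0775,0],[0,0,0,0.0775,0]]]';python3 -m creep '[[[0,0,0,0.0775,0],[0,0,0,0.0775,0],[0,0,0,0.0775,0],[0,0,0,0.05,0],[0,0,0,0,0],[0,0,0,0,0]]]';python3 - <<'E'
from h import *
plan((.624,-.0785,.185,-86,0),(.624,-.0785,.0475,-86,0))
E
```

```text
clock: 39.08
tool_pos: [0.6136, -0.0054, 0.3544]
orientation: [-179.9, 0.1, 36.9]
force: [1.5, -0.3, -1.4]
opening: 0.0389
gripper_force: 29.6
clock: 39.75
tool_pos: [0.6238, -0.0797, 0.354]
orientation: [180.0, 0.2, -5.3]
force: [-1.0, -1.0, -1.7]
opening: 0.0392
gripper_force: 29.6
clock: 40.42
tool_pos: [0.6238, -0.0796, 0.354]
orientation: [179.8, 0.1, -61.1]
force: [0.3, -0.2, -1.5]
opening: 0.0391
gripper_force: 29.6
clock: 40.92
tool_pos: [0.624, -0.0796, 0.3547]
orientation: [179.9, 0.0, -86.0]
force: [0.4, -0.2, -1.6]
opening: 0.039
gripper_force: 29.6
1 -> (0.624, -0.0785, 0.185, -86, 0) [-0.005, -0.001, 0.053, 0.0, 0]
4 -> (0.624, -0.0785, 0.0475, -86, 0) [0.0, -0.0, 0.172, -0.0, 0]
```

```bash
python3 -m creep '[[[0,0,0.16,0,0],[0,0,0.16,0,0],[0,0,0.16,0,0],[0,0,0.15,0,0],[0,0,0.06,0,0],[0,0,0.03,0,0],[0,0,0,0,0],[0,0,0,0,0]]]';python3 -m creep '[[[0,0,0.01,0,0],[0,0,0.01,0,0],[0,0,0,0,0],[0,0,0,0,0]]]'
```

```text
clock: 41.58
tool_pos: [0.625, -0.0795, 0.2133]
orientation: [-179.9, -0.0, -86.1]
force: [-0.0, 0.0, -0.5]
opening: 0.0394
gripper_force: 29.6
clock: 41.92
tool_pos: [0.6244, -0.0795, 0.209]
orientation: [-179.9, 0.0, -86.1]
force: [0.9, -0.9, -1.4]
opening: 0.0391
gripper_force: 29.6
```

```bash
python3 -m creep '[[[0,0,0.012,0,0],[0,0,0,0,0],[0,0,0,0,0]]]';python3 -m creep '[[[0,0,0.008,0,0],[0,0,0,0,0],[0,0,0,0,0]]]'
```

```text
clock: 42.17
tool_pos: [0.6246, -0.0795, 0.2072]
orientation: [-179.9, -0.0, -86.1]
force: [-2.3, 1.9, 7.0]
opening: 0.0393
gripper_force: 30.2
clock: 42.42
tool_pos: [0.6246, -0.0795, 0.2071]
orientation: [-179.9, -0.0, -86.1]
force: [-6.1, 3.0, 19.1]
opening: 0.0395
gripper_force: 31.0
```

Contact with the floor. I'll release, rise and check.

```bash
python3 -m creep '[[[0,0,0,0,0.65],[0,0,0,0,0.65],[0,0,0,0,0.65],[0,0,0,0,0.65],[0,0,-0.1,0,0.65],[0,0,-0.18,0,0.65],[0,0,-0.18,0,0.5],[0,0,-0.18,0,0.5]]]';python3 -m creep '[[[0,0,-0.18,0,0.5],[0.0,0,-0.18,0,0.5],[-0.1,0.15,0,0,0.5],[-0.1,0.15,0,0,0.5],[0,0,0,0,0.5],[0,0,0,0,0.5]]]'; python3 chk.py w8.png;python3 - <<'E'
from h import *
T=snapshot('top');o=telemetry.get_obs();print(o['joint_pos'].round(1))
for d in nets.masks_of(T,'weight0'):
    m=d['region'];print(np.round(d['uv']),at(T,d['uv'],.03)[:2].round(3),np.median(T['frame'][m],axis=0).astype(int))
E
```

```text
clock: 43.08
tool_pos: [0.6242, -0.0797, 0.3331]
orientation: [179.9, -0.0, -86.1]
force: [1.4, 0.0, -0.1]
opening: 0.0486
gripper_force: 0.0
clock: 43.58
tool_pos: [0.5604, -0.0432, 0.4049]
orientation: [-179.9, 0.0, -86.1]
force: [0.3, 0.5, 0.3]
opening: 0.0435
gripper_force: 0.0
43.5833 [ 0.5604 -0.0432  0.4049] [-179.9    0.   -86.1]
[339. 180.] 1891 [218 129  82] [ 0.54  -0.086] [ 0.5377 -0.0845  4.1164  0.0344]
[259. 117.] 2217 [216 128  80] [ 0.625 -0.143] [ 0.6285 -0.1445  2.6373  0.0643]
[260. 178.] 2009 [216 128  80] [ 0.622 -0.082] [ 0.6238 -0.0806  5.9628  0.04  ]
[342. 114.] 2069 [218 129  81] [ 0.543 -0.151] [ 0.5416 -0.1529  4.4666  0.0664]
[574.   4.] 249 [ 42 116  55] [ 0.325 -0.275] [ 0.3078 -0.3066 40.9786  0.0486]
[ 15.4  10.2 -13.6   0.  -66.2 -11.6]
[500. 317.] [ 0.315 -0.412] [185 179 172]
[385. 187.] [ 0.633 -0.149] [184 108  70]
[452. 319.] [ 0.311 -0.298] [ 22 143  67]
[383. 225.] [ 0.538 -0.143] [201 119  72]
[348. 189.] [ 0.629 -0.057] [118  74  58]
```

View pics/w8.png

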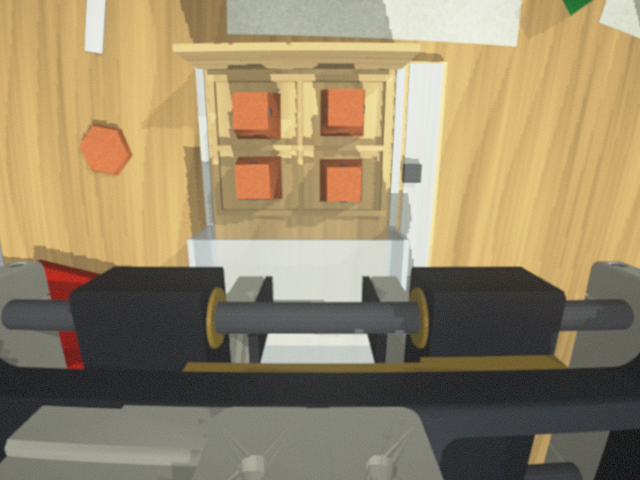

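All four weights are centred in their bays. Now I'll close the hood.

```bash
python3 -m creep '[[[0,0,0,-0.077,0.5],[0,0,0,-0.077,0.5],[0,0,0,-0.077,0.5],[0,0,0,-0.077,0.5],[0,0,0,-0.077,0.5],[0,0,0,-0.077,0.5],[0,0,0,-0.077,0.5],[0,0,0,-0.077,0.5]]]' >/dev/null;python3 -m creep '[[[0,0,0,-0.077,0.5],[0,0,0,-0.077,0.5],[0,0,0,-0.077,0.5],[0,0,0,-0.077,0.5],[0,0,0,-0.077,0.5],[0,0,0,0,0.5],[0,0,0,0,0.5]]]';python3 - <<'E'
from h import *
o=telemetry.get_obs();p=snapshot('wrist')
for q,z in (('clamp_grip',.11),('hood_grip',.1)):
  print(q,[(np.round(d['uv']),round(d['confidence'],2),at(p,d['uv'],z,o)[:2].round(4)) for d in nets.landmark_of(p,q)])
plan((.574,.0455,.2,4.3,.5),(.574,.0455,.103,4.3,.5))
E
```

```text
clock: 45.03
tool_pos: [0.5623, -0.044, 0.4036]
orientation: [180.0, 0.1, 3.7]
force: [0.5, -0.0, 1.0]
opening: 0.044
gripper_force: 0.0
clamp_grip []
hood_grip [(array([213., 206.]), 0.57, array([0.5808, 0.0444]))]
3 -> (0.574, 0.0455, 0.2, 4.3, 0.5) [0.03, -0.147, 0.075, -0.002, 0.5]
3 -> (0.574, 0.0455, 0.103, 4.3, 0.5) [0.0, 0.0, 0.162, -0.0, 0.5]
```

```bash
python3 -m creep '[[[0.03,-0.147,0.075,-0.003,0.5],[0.03,-0.147,0.075,0,0.5],[0.03,-0.147,0.075,0,0.5],[0,0,0.15,0,0.5],[0,0,0.15,0,0.5],[0,0,0.12,0,0.5],[0,0,0.04,0,0.5],[0,0,0.02,0,0.5]]]';python3 -m creep '[[[0,0,0,0,0.5],[0,0,0,0,0],[0,0,0,0,0],[0,0,0,0,0],[0,0,0,0,0],[0,0,0,0,0],[0,0,0,0,0],[0,0,0,0,0]]]'
```

```text
clock: 45.85
tool_pos: [0.5731, 0.0454, 0.2617]
orientation: [179.9, 0.2, 4.1]
force: [0.9, 0.2, 0.3]
opening: 0.0436
gripper_force: 0.0
clock: 46.52
tool_pos: [0.5737, 0.0441, 0.264]
orientation: [179.9, -0.0, 4.2]
force: [2.1, -10.5, 1.3]
opening: 0.012
gripper_force: 30.0
```

```bash
python3 -m creep '[[[0,0.05,0,0,0],[0,0.1,0,0,0],[0,0.1,0,0,0],[0,0.1,0,0,0],[0,0.1,0,0,0],[0,0.1,0,0,0],[0,0.1,0,0,0],[0,0.08,0,0,0]]]';python3 -m creep '[[[0,0.03,0,0,0],[0,0.025,0,0,0],[0,0.015,0,0,0],[0,0,0,0,0],[0,0,0,0,0]]]'
```

```text
clock: 47.18
tool_pos: [0.5835, -0.1012, 0.264]
orientation: [-180.0, 0.0, 4.2]
force: [-4.6, 3.7, 7.4]
opening: 0.012
gripper_force: 30.0
clock: 47.6
tool_pos: [0.5845, -0.1149, 0.264]
orientation: [180.0, 0.0, 4.2]
force: [-3.9, -3.0, 6.5]
opening: 0.012
gripper_force: 30.0
```

```bash
python3 -m creep '[[[0,0.01,0,0,0],[0,0.005,0,0,0],[0,0,0,0,0],[0,0,0,0,0]]]'
```

```text
clock: 47.93
tool_pos: [0.5846, -0.1163, 0.264]
orientation: [-179.9, 0.0, 4.2]
force: [-6.3, 7.2, 10.4]
opening: 0.0115
gripper_force: 30.0
```

```bash
python3 -m creep '[[[0,0,0,0,0.5],[0,0,0,0,0.5],[0,0,0,0,0.5],[0,0,-0.15,0,0.5],[0,0,-0.18,0,0.5],[0,0,-0.18,0,0.5],[-0.16,0,0,0,0.5],[-0.16,0,0,0,0.5]]]';python3 -m creep '[[[-0.16,0,0,0,0.5],[-0.15,0,0,0,0.5],[0,0,0,0,0.5],[0,0,0,0,0.5]]]';python3 - <<'E'
from h import *
o=telemetry.get_obs();p=snapshot('wrist');save(p,'w9.png')
for q,z in (('clamp_grip',.11),('hood_grip',.1)):
  print(q,[(np.round(d['uv']),round(d['confidence'],2),at(p,d['uv'],z,o)[:2].round(4)) for d in nets.landmark_of(p,q)])
plan((.457,-.1235,.21,4.3,.5),(.457,-.1235,.111,4.3,.5))
E
```

```text
clock: 48.6
tool_pos: [0.5224, -0.1218, 0.3671]
orientation: [180.0, -0.3, 4.2]
force: [-1.4, -0.7, -0.2]
opening: 0.0436
gripper_force: 0.0
clock: 48.93
tool_pos: [0.4584, -0.1267, 0.366]
orientation: [-180.0, -0.1, 4.2]
force: [1.1, -0.7, 0.1]
opening: 0.0442
gripper_force: 0.0
clamp_grip [(array([313., 244.]), 0.95, array([ 0.4627, -0.1238]))]
hood_grip [(array([316.,  51.]), 0.98, array([ 0.5916, -0.1165]))]
1 -> (0.457, -0.1235, 0.21, 4.3, 0.5) [-0.016, -0.015, -0.018, -0.001, 0.5]
3 -> (0.457, -0.1235, 0.111, 4.3, 0.5) [0.0, 0.0, 0.165, -0.0, 0.5]
```

View pics/w9.png

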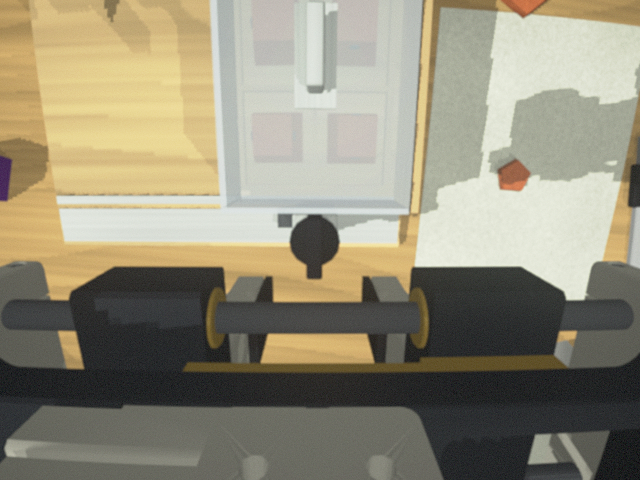

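The hood is shut over the weights, and the knob at (315,243) is free. I'll grip the bar.

```bash
python3 -m creep '[[[0,-0.01,0.15,0,0.5],[0,0,0.15,0,0.5],[0,0,0.1,0,0.5],[0,0,0.05,0,0.5],[0,0,0.02,0,0.5],[0,0,0,0,0.5],[0,0,0,0,0],[0,0,0,0,0]]]';python3 -m creep '[[[0,0,0,0,0],[0,0,0,0,0],[0,0,0,0,0],[0,0,0,0,0],[0,0,0,0,0],[0,0,0,0,0]]]'
```

```text
clock: 49.75
tool_pos: [0.4603, -0.1242, 0.272]
orientation: [180.0, -0.1, 4.2]
force: [-0.3, 0.9, -0.5]
opening: 0.0355
gripper_force: 0.0
clock: 50.25
tool_pos: [0.4597, -0.1243, 0.2717]
orientation: [180.0, -0.0, 4.2]
force: [-0.6, 0.4, 3.8]
opening: 0.0115
gripper_force: 30.0
```

```bash
python3 -m creep '[[[0,0,0,0.06,0],[0,0,0,0.06,0],[0,0,0,0.06,0],[0,0,0,0.06,0],[0,0,0,0.06,0],[0,0,0,0.06,0],[0,0,0,0.06,0],[0,0,0,0.06,0]]]';python3 -m creep '[[[0,0,0,0.06,0],[0,0,0,0.06,0],[0,0,0,0.06,0],[0,0,0,0.06,0],[0,0,0,0.06,0],[0,0,0,0.06,0],[0,0,0,0.06,0],[0,0,0,0.025,0]]]';python3 -m creep '[[[0,0,0,0.02,0],[0,0,0,0,0],[0,0,0,0,0]]]';python3 -c "
from h import *
print(telemetry.get_obs()['moment'])"
```

```text
clock: 50.92
tool_pos: [0.4596, -0.1246, 0.2717]
orientation: [180.0, -0.0, -39.2]
force: [-1.0, -2.5, 5.4]
opening: 0.0116
gripper_force: 30.0
clock: 51.58
tool_pos: [0.4592, -0.1246, 0.2716]
orientation: [179.9, -0.0, -79.3]
force: [-3.7, -3.2, 7.1]
opening: 0.0115
gripper_force: 30.0
clock: 51.83
tool_pos: [0.4592, -0.1247, 0.2716]
orientation: [179.9, -0.0, -80.8]
force: [-2.6, -1.9, 7.8]
opening: 0.0117
gripper_force: 30.0
[-0.81052757  1.21138366  0.01469083]
```

```bash
python3 -m creep '[[[0,0,0,0,0.5],[0,0,0,0,0.5],[0,0,0,0,0.5],[0,0,-0.15,0,0.5],[0,0,-0.18,0,0.5],[0,0,-0.18,0,0.5],[0,0,-0.18,0,0.5],[0,0,0,0,0.5]]]';python3 -m creep '[[[-0.1,0,0,0,0.5],[-0.1,0,0,0,0.5],[0,0,0,0,0.5],[0,0,0,0,0.5]]]'; python3 - <<'E'
from h import *
o=telemetry.get_obs();p=snapshot('wrist');save(p,'w10.png')
for q,z in (('clamp_grip',.11),('hood_grip',.1)):
  print(q,[(np.round(d['uv']),round(d['confidence'],2),at(p,d['uv'],z,o)[:2].round(4)) for d in nets.landmark_of(p,q)])
E
```

```text
clock: 52.5
tool_pos: [0.4612, -0.1245, 0.4165]
orientation: [-179.4, -0.1, -80.8]
force: [1.5, -0.3, 2.0]
opening: 0.0437
gripper_force: 0.0
clock: 52.83
tool_pos: [0.4531, -0.0841, 0.4093]
orientation: [-180.0, 0.0, -80.7]
force: [0.1, 0.1, -0.4]
opening: 0.0438
gripper_force: 0.0
clamp_grip [(array([316., 186.]), 0.96, array([ 0.4603, -0.126 ]))]
hood_grip [(array([159., 172.]), 0.83, array([ 0.5929, -0.1153]))]
```

View pics/w10.png

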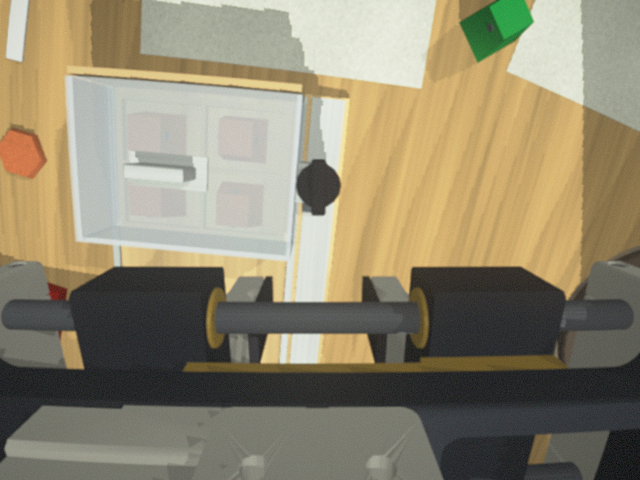

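The hood is shut with all four weights inside, and the knob bar at (318,186) lies along the tight direction. The robot touches nothing, so I'll hand in.

```bash
python3 -c "
from plant import workorder
print(workorder.close_job())"
```

```text
the job is handed in; nothing more can be done
None
```

The job is handed in, verdict not shown: all four loom weights are in separate bays, the hood is shut, the clamp knob is turned about 85° clockwise to tight, and no sherds or other desk items were moved on purpose.

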